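# Lay the tall measuring cylinder down to drain

### The arm

A 7-joint arm with a two-finger parallel gripper is mounted at the origin on the work surface. World frame = base frame: x ahead of the robot, y to its left, z up, the work surface at z = 0. Lengths are in m, angles in rad, forces in N, time in s.
With the tool pointing down it reaches from about 0.4 to 0.85 m from the base axis. Payload 4.5 kg.
Tool frame: the origin (TCP) lies on the centre line of the jaws, within the pads' length; the fingertips stand 14 mm ahead of it and the grasp point (between the pads) lies 5 mm behind it (r.tcp_to_tips is the z of the fingertips in the tool frame, in m); z points along the fingers, y is the direction in which the jaws open and shut (so a half turn about z gives the same grasp; the last joint's range is limited). The gripper opens to 88 mm and grips with 3 to 60 N. Pads are 18 mm wide; open, the fingers measure 123 mm over their backs; the gripper's body (75 mm by 187 mm) begins 45 mm behind the grasp point.
Start: joints at [1.295, 0.689, -0.195, 1.565, 0.157, 0.902, -0.215], TCP at [0.191, -0.595, 0.253] pointing down, gripper open.
Joint ranges: [-3.01, 3.01], [-0.46, 2.08], [-1.47, 1.51], [0.13, 2.56], [-1, 4.14], [0.04, 2.09], [-2.66, 2.66]. Speed limits (rad/s): [2.57, 2.57, 3.14, 3.14, 3.14, 3.14, 3.14].

### API

Orientations are given as a unit quaternion [x, y, z, w].
In Python, from plant import r, viewer gives the robot as it stands.
- The arm moves only by the shell command python3 -m inch 'ROWS' [FORCE]. ROWS is JSON, a list of rows, each a list of 3 entries, a list of its own where there are three numbers: the closure, from 0 (fully open) to 1 (shut), then the shift along the tool's x, y, z in cm, then the turn about the tool's z in degrees. In form: [[fingers, [x, y, z], yaw], ...]. A call has 1 to 20 rows; each row is the pose to reach, as a shift and turn from the pose commanded when the call began, along the tool's axes at that moment; what a row does not reach only later rows make up. A row lasts 1/10 s, in which the tool goes at most 50 mm and 8.59 degrees, less where a joint would pass 70% of its speed; a pose out of reach is approached as far as the arm can. A call with a gripper value outside its range is refused whole. The fingers move at their own pace and stop on an object; FORCE is the grip in N (left out, the last holds). Time passes only in rows, so rows that repeat a pose let the fingers close. It gives the time, the measured TCP pose, the force and the opening at its end, in the units of the state.
- r.get_state(): the state, without advancing time (a new reading comes with each control period).
- viewer.snapshot(name): name is "scene" or "top"; returns the picture (480x640x3 uint8, red, green, blue); there is no depth.
- viewer.camera_params(name): a dict with "intrinsics" (3x3 intrinsics, pixels), "world_to_cam" (4x4, takes a point from world to camera coordinates). Camera axes: x right, y up, looking along -z (the intrinsics and any distortion apply to the point x, -y, -z); pixel columns grow to the right and rows downward; lengths in m; the calibration is good to about 2 mm. A picture is of the moment at which its call begins. camera_params takes no time and is no camera call.
- r.finish_job(): hands the job in, once; it reports no verdict.
Trained networks look in the newest picture that a camera, given by its name, has taken for a name from the list of things; names that differ only in an ending like _2 or _b are one class to them, and where a whole thing is asked for, a point or a joint stands for the part that bears it (a point fixed in the world has none). Each returns a list of dicts, best first, with "p" (0 to 1); they miss things now and then, are a little off and sometimes report something else, mostly with a low value. They report only what shows in the picture. A call takes as long as a camera call.
- viewer.outline_of(camera, name): "pixels" (480x640 bool, what is visible of it) and "bbox" ([left, top, width, height] in pixels, round what is visible of it).
The state is a dict: "clock": time; "q": joint angles; "qd": joint speeds; "joint_torque": joint torques, N m; "tool_pos": TCP position; "eef_rot": TCP orientation; "contact_force": force on the tool from outside, world axes, zero at the start; "moment": the same for the moment, N m; "opening": opening from 0.0 (shut) to 1.0 (fully open).
Only numpy, scipy, OpenCV 4.12 (cv2) and the standard library are available. Lean on these libraries where they do the work, as an engineer would, in place of code of your own. Each camera call takes 0.05 s, during which the arm holds its last target.

### The job

Push the tall measuring cylinder along the drain board until the flat edge of its foot is up against the steel stop bar, then tip it over the bar to your right and let it down gently (a fingertip on the rear of its foot can hold it back) until it lies on its side with its foot up against the bar and its mouth pointing straight along the board. Use the fingers only to push: do not lift the cylinder off the board or let it drop, and leave the other things where they are.

Things in the scene. Friction and masses are not known exactly. Their poses are not given: they have to be found in the camera images.
- cylinder: tall white plastic measuring cylinder, 260 mm high, about 0.28 kg: plain tube of radius 18 mm (rim radius 20 mm, top 6 mm) on a six-sided foot plate 10 mm thick, 110 mm across flats, sides 63.5 mm long. Origin: centre of the underside; z up the tube to the mouth; x normal to two flats, at the start pointing at the stop bar within 0.2 rad
- toe (a point): middle of the lower front edge of the foot, at (55, 0, 0) mm in the cylinder's frame: the edge that goes to the stop bar and on which it tips. It balances on this edge when tipped about 0.6 rad and beyond that falls by itself. While it tips, the foot's upper front edge slides down the bar's near face and this lower edge draws back 10 mm; it may slip back further as it lands
- corner (a point): where the tube's rear side meets the top of the foot, at (-18, 0, 10) mm in the cylinder's frame; the foot reaches 37 mm further back (-x). A fingertip standing in this corner, coming from the -x side with its hand slanted back, can push the tube forward and then hold back the rising rear of the foot
- mouth (a point): centre of the cylinder's mouth, 260 mm along its z axis. The cylinder comes to lie on its front foot flat and its rim, mouth slightly low: z axis about 1.7 rad from vertical; with the foot up against the bar, toe is then 10 to 13 mm short of the bar's near face and the foot's underside faces back (board's -x)
- board: fixed grey drain board, 480 (x) by 280 (y) by 12 mm, with a lip 4 mm high, 8 mm wide along its sides and far edge. Origin: centre of its underside; x runs along it towards the right of the robot (world -y, turned up to 0.3 rad either way), the way the cylinder is to lie; z up. Small things, up to 55 mm high, stand near its side edges, their centres 80 mm or more from its middle line
- stop (a point): middle of the lower edge of the steel stop bar's near face, on the board's upper surface (12 mm above the bench), 30 mm before the board's centre along the board's x; the bar's near face looks to the board's -x. The bar is fixed, 140 mm long along the board's y, 12 mm high above the board, 12 mm thick (on the +x side of this point). The tube of the lying cylinder passes above it
- beaker: a small glass beaker, 55 mm high, radius 24 mm, near the far side edge of the board; to be left alone. Origin: centre of the underside
- vial: a small amber vial, 50 mm high, radius 13 mm, near the edge of the board that faces the robot; to be left alone. Origin: centre of the underside
- stopper: a black rubber stopper, 28 mm high, radius 16 mm, near the far side edge of the board; to be left alone. Origin: centre of the underside
- short_cylinder: a short measuring cylinder of the same kind, 120 mm high, on the bench to the right; to be left alone. Origin: centre of the underside
- reagent: an amber reagent bottle, 130 mm high, radius 35 mm, on the bench to the right; to be left alone. Origin: centre of the underside
- tray: an open blue tray with a marker pen in it, 130 by 190 by 50 mm, on the bench to the left; to be left alone. Origin: centre of the underside
- tipbox: a grey closed box, 85 by 120 by 60 mm, on the bench to the right; to be left alone. Origin: centre of the underside

How it is judged:
By the outcome, as a careful person would: the job done as asked, in the order asked, and still so for the second after the job is handed in, with the robot touching nothing.
It also fails if it takes over 72 s, if anything falls off the work surface, if the arm or the gripper's body presses on something with over 40 N, if the wrist force passes 120 N, or if a joint passes its speed limit or range.

## Working session

There is one attempt and no reset: what is moved stays moved. The work goes in short steps, Python scripts to look and compute and a shell command to move; the robot and the scene stay as the last step left them, time stands still between calls to the robot, and variables do not carry over. Pictures are saved under pics/ and viewed, and the job is handed in when it is done.

```bash
ls -la; mkdir -p pics; python3 - <<'E'
from plant import r, viewer
import cv2, numpy as np
s=r.get_state(); print({k:np.round(v,3).tolist() for k,v in s.items()}); print(r.tcp_to_tips)
for c in("scene","top"):
    im=viewer.snapshot(c); cv2.imwrite(f"pics/{c}0.png",im[:,:,::-1])
    p=viewer.camera_params(c); print(c,np.round(p["intrinsics"],1).tolist(),np.round(p["world_to_cam"],3).tolist(), p.keys())
E
```

```text
total 12
drwxr-xr-x  3 agent agent 4096 Dec  7 14:41 .
drwxr-xr-x 23 root  root  4096 Dec  7 14:41 ..
drwxr-xr-x  2 agent agent 4096 Dec  7 14:41 pics
{'clock': 0.0, 'q': [1.295, 0.69, -0.194, 1.566, 0.157, 0.902, -0.215], 'qd': [-0.0, 0.0, -0.001, -0.001, -0.002, 0.0, 0.0], 'joint_torque': [0.001, -52.757, -1.267, -15.343, -0.053, 0.006, 0.0], 'tool_pos': [0.19, -0.595, 0.252], 'eef_rot': [0.988, 0.154, -0.0, -0.001], 'contact_force': [-0.574, 0.603, -0.216], 'moment': [0.007, 0.034, 0.041], 'opening': 1.0}
0.014
scene [[445.6, 0.0, 323.2], [0.0, 445.6, 237.4], [0.0, 0.0, 1.0]] [[0.494, 0.87, 0.011, -0.257], [-0.613, 0.339, 0.713, 0.184], [0.616, -0.359, 0.701, -1.519], [0.0, 0.0, 0.0, 1.0]] dict_keys(['intrinsics', 'world_to_cam'])
top [[444.9, 0.0, 314.4], [0.0, 444.9, 248.5], [0.0, 0.0, 1.0]] [[0.008, -1.0, 0.001, -0.019], [0.997, 0.008, 0.075, -0.556], [-0.075, 0.001, 0.997, -1.519], [0.0, 0.0, 0.0, 1.0]] dict_keys(['intrinsics', 'world_to_cam'])
```

View pics/scene0.png

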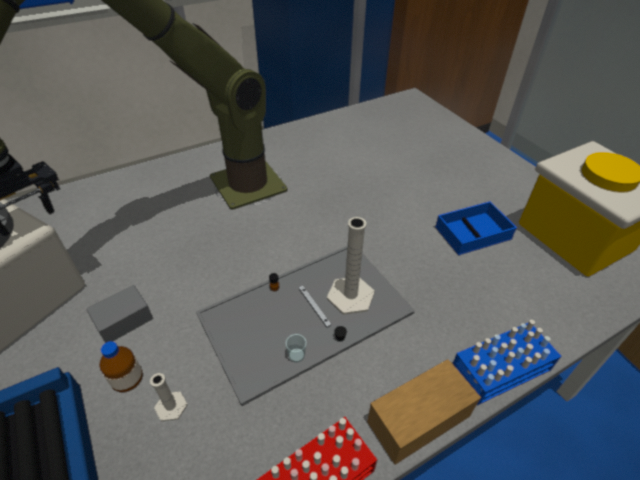

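View pics/top0.png

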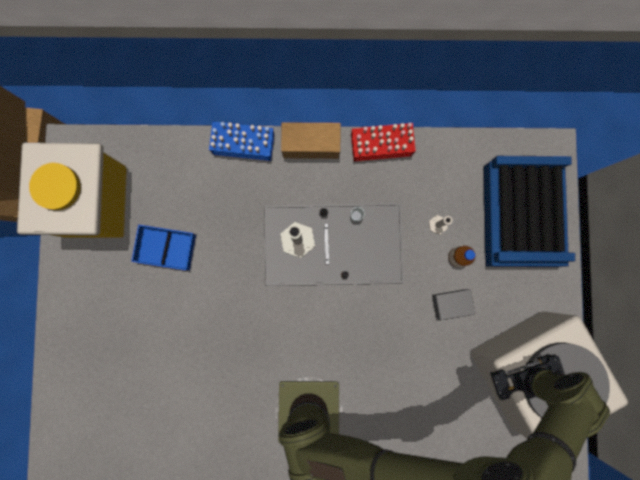

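```bash
cat > h.py <<'E'
import numpy as np, cv2
from plant import r, viewer
from scipy.optimize import minimize
def P(c): 
    p=viewer.camera_params(c); return p["intrinsics"],p["world_to_cam"]
def proj(X,cam):
    K,T=cam; X=np.asarray(X,float); q=X@T[:3,:3].T+T[:3,3]; v=np.stack([q[:,0],-q[:,1],-q[:,2]],1)@K.T
    return v[:,:2]/v[:,2:]
S=8
def fill(polys):
    m=np.zeros((480*4,640*4),np.uint8)
    for p in polys:
        h=cv2.convexHull(p.astype(np.float32))[:,0]
        cv2.fillConvexPoly(m,np.round(((h+.5)*4-.5)*16).astype(np.int32),1,shift=4)
    return m.reshape(480,4,640,4).mean((1,3))
a=np.linspace(0,2*np.pi,40)
hexa=np.array([[63.5*np.cos(t),63.5*np.sin(t)] for t in np.pi/6+np.arange(6)*np.pi/3])/1000
def circ(R,z): return np.c_[R*np.cos(a),R*np.sin(a),0*a+z]
parts=[np.vstack([np.c_[hexa,np.zeros(6)],np.c_[hexa,np.full(6,.01)]]),np.vstack([circ(.018,.01),circ(.018,.254)]),np.vstack([circ(.020,.254),circ(.020,.26)])]
def cylpolys(M,t,cam): return [proj(p@M.T+t,cam) for p in parts]
def Rz(t): c,s=np.cos(t),np.sin(t); return np.array([[c,-s,0],[s,c,0],[0,0,1]])
def Ry(t): c,s=np.cos(t),np.sin(t); return np.array([[c,0,s],[0,1,0],[-s,0,c]])
def get(c,name,snap=True):
    if snap: im=viewer.snapshot(c)
    o=viewer.outline_of(c,name)
    return o
def fit(cost,x0,step):
    best=None
    s=np.array([x0]+[np.array(x0)+np.eye(len(x0))[i]*step[i] for i in range(len(x0))])
    return minimize(cost,x0,method='Nelder-Mead',options=dict(initial_simplex=s,xatol=1e-5,fatol=.1,maxiter=400))
E
python3 - <<'E'
from h import *
import pickle
d={}
for c in("scene","top"):
    d[c+"_im"]=viewer.snapshot(c)
    for n in ("cylinder","board","beaker","vial","stopper"):
        o=viewer.outline_of(c,n); d[c,n]=o
        print(c,n,[(round(float(x["p"]),2),np.round(x["bbox"]).tolist(),int(x["pixels"].sum())) for x in o][:3])
pickle.dump(d,open("d0.pkl","wb")); print(r.get_state()["clock"])
E
```

```text
scene cylinder [(0.87, [325.0, 218.0, 49.0, 94.0], 2328), (0.57, [267.0, 273.0, 12.0, 20.0], 162)]
scene board [(0.64, [197.0, 247.0, 219.0, 155.0], 15367)]
scene beaker [(0.98, [286.0, 334.0, 18.0, 28.0], 447)]
scene vial [(0.61, [268.0, 274.0, 12.0, 17.0], 168)]
scene stopper [(0.58, [334.0, 326.0, 14.0, 15.0], 153)]
top cylinder [(0.59, [279.0, 222.0, 36.0, 34.0], 833)]
top board [(0.91, [264.0, 204.0, 142.0, 82.0], 10034)]
top beaker [(0.62, [350.0, 204.0, 18.0, 16.0], 165)]
top vial [(0.57, [340.0, 271.0, 8.0, 7.0], 44)]
top stopper [(0.47, [321.0, 211.0, 5.0, 6.0], 43)]
0.7
```

```bash
python3 - <<'E'
import cv2
a=cv2.imread("pics/scene0.png")[210:410,190:420]; b=cv2.imread("pics/top0.png")[195:295,255:410]
cv2.imwrite("pics/sc0c.png",cv2.resize(a,None,fx=3.4,fy=3,interpolation=cv2.INTER_CUBIC)[:600,:800]); cv2.imwrite("pics/tc0c.png",cv2.resize(b,None,fx=5,fy=5,interpolation=cv2.INTER_CUBIC))
E
```

```text
(no output)
```

View pics/sc0c.png

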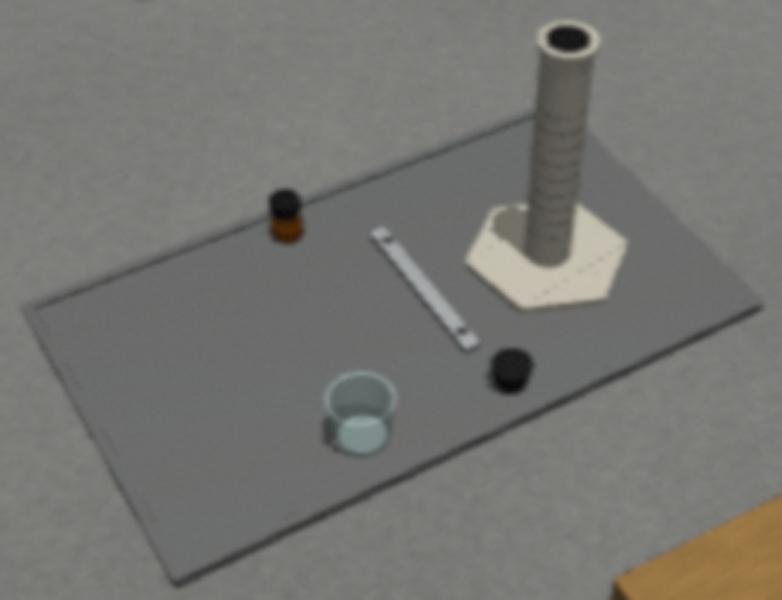

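View pics/tc0c.png

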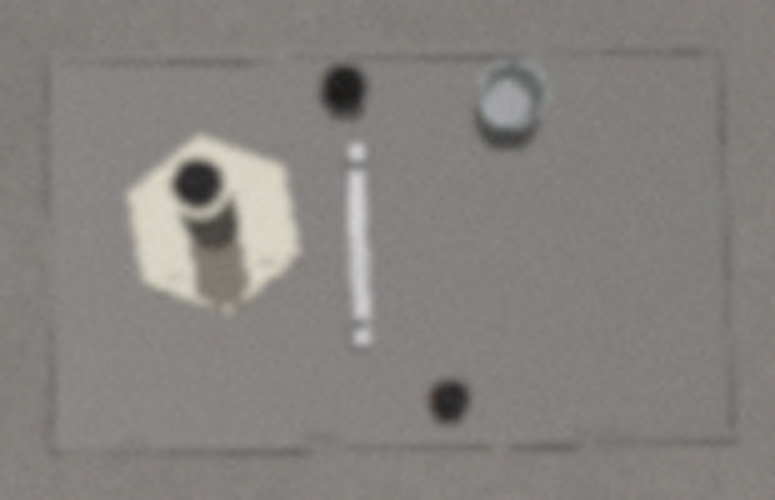

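```bash
cat > fits.py <<'E'
from h import *
def iou_fit_cyl(masks,x0,tilt=False,step=(.01,.01,.1,.1)):
    cams={c:P(c) for c in masks}
    def cost(v):
        M=Rz(v[2])@Ry(v[3] if len(v)>3 else 0); s=0
        t=np.array([v[0],v[1],.012])
        if len(v)>3: # v = toe position, pivot toe
            t=t-M@np.array([.055,0,0])
        for c,m in masks.items(): s+=np.abs(fill(cylpolys(M,t,cams[c]))-m).sum()
        return s
    return fit(cost,x0,step[:len(x0)])
def board_fit(masks,x0):
    cams={c:P(c) for c in masks}
    B=np.array([[x,y,z] for x in(-.24,.24) for y in(-.14,.14) for z in (0,.012)])
    B=np.vstack([B,[[.24,y,.016] for y in(-.14,.14)],[[-.24,y,.016] for y in(-.14,.14)]])
    def cost(v):
        M=Rz(v[2]); 
        return sum(np.abs(fill([proj(B@M.T+[v[0],v[1],0],cams[c])])-m).sum() for c,m in masks.items())
    return fit(cost,x0,(.01,.01,.05))
def bar_fit(masks,x0):
    cams={c:P(c) for c in masks}
    B=np.array([[x,y,z] for x in(0,.012) for y in(-.07,.07) for z in (0.012,.024)])
    def cost(v):
        M=Rz(v[2]); 
        return sum(np.abs(fill([proj(B@M.T+[v[0],v[1],0],cams[c])])-m).sum() for c,m in masks.items())
    return fit(cost,x0,(.01,.01,.05))
E
python3 - <<'E'
from fits import *
import pickle
d=pickle.load(open("d0.pkl","rb"))
cm={c:d[c,"cylinder"][0]["pixels"].astype(float) for c in("scene","top")}
bm={c:d[c,"board"][0]["pixels"] for c in("scene","top")}
for k in bm:   # close objects in board
    cc=np.vstack(np.nonzero(bm[k])[::-1]).T.astype(np.int32); h=cv2.convexHull(cc); m=np.zeros((480,640),np.uint8); cv2.fillConvexPoly(m,h,1); bm[k]=m.astype(float)
for sel in (("scene",),("top",),("scene","top")):
    f=min((iou_fit_cyl({c:cm[c] for c in sel},[.57,.08,-1.57+y]) for y in(-.25,0,.25)),key=lambda f:f.fun); print("cyl",sel,np.round(f.x,4),f.fun)
    f=board_fit({c:bm[c] for c in sel},[.57,-.04,-1.57]); print("board",sel,np.round(f.x,4),f.fun)
# bar: bright pixels
for c,(x0,x1,y0,y1) in {"scene":(297,333,283,330),"top":(322,332,221,267)}.items():
    g=d[c+"_im"].astype(float).mean(2)[y0:y1,x0:x1]
    bg=np.median(g); hi=np.percentile(g,97); m=np.zeros((480,640)); 
    m[y0:y1,x0:x1]=np.clip((g-bg)/(hi-bg),0,1)*((g-bg)>(hi-bg)*.25); bm[c+"bar"]=m
    print(c,bg,hi,m.sum())
for sel in (("scene",),("top",),("scene","top")):
    f=bar_fit({c:bm[c+"bar"] for c in sel},[.57,-.01,-1.57]);print("bar",sel,np.round(f.x,4),f.fun)
E
```

```text
cyl ('scene',) [ 0.5876  0.0431 -1.3925] 83.5
board ('scene',) [ 0.5746 -0.0823 -1.5466] 331.1875
cyl ('top',) [ 0.5873  0.0441 -1.3887] 55.25
board ('top',) [ 0.5743 -0.0795 -1.5414] 216.75
cyl ('scene', 'top') [ 0.5876  0.0432 -1.394 ] 141.3125
board ('scene', 'top') [ 0.5743 -0.082  -1.5442] 583.875
scene 107.66666666666667 169.0 219.7336956521739
top 135.33333333333334 199.81999999999996 106.73751679933841
bar ('scene',) [ 0.5201  0.028  -2.1032] 304.6304347826087
bar ('top',) [ 0.5784 -0.0058 -1.585 ] 257.30001679933844
bar ('scene', 'top') [ 0.54    0.017  -2.1227] 573.5011037558602
```

```bash
python3 - <<'E'
from fits import *
import pickle
d=pickle.load(open("d0.pkl","rb")); bm={}
for c,(x0,x1,y0,y1) in {"scene":(297,333,283,330),"top":(322,332,221,267)}.items():
    g=d[c+"_im"].astype(float).mean(2)[y0:y1,x0:x1]
    bg=np.median(g); hi=np.percentile(g,97); m=np.zeros((480,640)); 
    m[y0:y1,x0:x1]=np.clip((g-bg)/(hi-bg),0,1)*((g-bg)>(hi-bg)*.25); bm[c]=m
for sel in (("scene",),("top",),("scene","top")):
    f=bar_fit({c:bm[c] for c in sel},[.5735,-.052,-1.544]);print("bar",sel,np.round(f.x,4),f.fun)
    f=bar_fit({c:bm[c] for c in sel},f.x);print("bar",sel,np.round(f.x,4),f.fun)
# back-project objects
for n in("beaker","vial","stopper"):
    for c in("scene","top"):
        K,T=P(c); bb=d[c,n][0]["bbox"]; print(n,c,bb)
E
```

```text
bar ('scene',) [ 0.5675 -0.049  -1.5748] 211.2336956521739
bar ('scene',) [ 0.5675 -0.049  -1.5752] 210.8586956521739
bar ('top',) [ 0.5741 -0.0497 -1.5163] 50.31578879354901
bar ('top',) [ 0.5741 -0.0497 -1.5163] 50.31578879354901
bar ('scene', 'top') [ 0.5718 -0.0494 -1.5448] 267.75446053335367
bar ('scene', 'top') [ 0.5718 -0.0494 -1.5448] 267.75446053335367
beaker scene [285.8, 334.1, 18.0, 28.0]
beaker top [350.5, 203.9, 18.4, 16.0]
vial scene [268.2, 273.9, 12.2, 16.6]
vial top [340.5, 270.8, 8.3, 6.9]
stopper scene [333.6, 325.8, 14.5, 15.0]
stopper top [320.6, 210.7, 5.1, 5.8]
```

```bash
python3 -m inch '[[0.5,[0,0,-3],0],[1,[0,0,-6],-8],[1,[0,0,-10],-16],[1,[0,0,-10],-24],[1,[0,0,-10],-32],[1,[0,0,-10],-40],[1,[0,0,-10],-48],[1,[0,0,-10],-56],[1,[0,0,-10],-64],[1,[0,0,-10],-72],[1,[0,0,-10],-73.8],[1,[0,0,-10],-73.8],[1,[0,0,-10],-73.8]]' 10
cat > tgt.py <<'E'
import sys
from h import *
s=r.get_state(); q=np.array(s["eef_rot"]); from scipy.spatial.transform import Rotation as Ro
M=Ro.from_quat(q).as_matrix(); p=np.array(s["tool_pos"])
t=np.array([float(v) for v in sys.argv[1:4]]); print("pos",np.round(p,4),"xang",np.round(np.arctan2(M[1,0],M[0,0]),4),"z",np.round(M[:,2],3),"clk",s["clock"],"shift cm",np.round(M.T@(t-p)*100,2),"F",np.round(s["contact_force"],1),"op",s["opening"])
E
python3 tgt.py .5852 .131 .352
```

```text
clock: 2.0
tool_pos: [0.1905, -0.5952, 0.3527]
eef_rot: [0.698, 0.716, -0.0, 0.0]
contact_force: [0.0, 0.2, -0.1]
opening: 0.005
pos [ 0.1905 -0.5952  0.3527] xang 1.5956 z [-0. -0. -1.] clk 2.0 shift cm [7.162e+01 4.125e+01 7.000e-02] F [ 0.   0.2 -0.1] op 0.004824091322389211
```

```bash
python3 -m inch '[[1,[4,2.3,0],0],[1,[8,4.6,0],0],[1,[12,6.9,0],0],[1,[16,9.2,0],0],[1,[20,11.5,0],0],[1,[24,13.8,0],0],[1,[28,16.1,0],0],[1,[32,18.4,0],0],[1,[36,20.7,0],0],[1,[40,23,0],0],[1,[44,25.3,0],0],[1,[48,27.6,0],0],[1,[52,29.9,0],0],[1,[56,32.2,0],0],[1,[60,34.5,0],0],[1,[64,36.8,0],0],[1,[68,39.1,0],0],[1,[71.6,41.25,0],0],[1,[71.6,41.25,0],0],[1,[71.6,41.25,0],0]]'
python3 tgt.py .5852 .131 .032
```

```text
clock: 4.0
tool_pos: [0.5833, 0.1325, 0.3524]
eef_rot: [0.697, 0.717, -0.0, -0.0]
contact_force: [-0.2, -0.2, -0.9]
opening: 0.006
pos [0.5833 0.1325 0.3524] xang 1.5986 z [-0.001 -0.    -1.   ] clk 4.0 shift cm [-0.14  0.2  32.04] F [-0.2 -0.2 -0.9] op 0.005577987251232374
```

```bash
python3 -m inch '[[1,[0,0,4],0],[1,[0,0.2,8],0],[1,[0,0.2,12],0],[1,[0,0.2,16],0],[1,[0,0.2,20],0],[1,[0,0.2,24],0],[1,[0,0.2,28],0],[1,[0,0.2,30],0],[1,[0,0.2,31.5],0],[1,[0,0.2,32.1],0],[1,[0,0.2,32.1],0],[1,[0,0.2,32.1],0]]'
python3 tgt.py .5852 .131 .032
python3 - <<'E'
from h import *
a=viewer.snapshot("scene")[200:380,230:430,::-1]; b=viewer.snapshot("top")[195:295,255:410,::-1]
cv2.imwrite("pics/s1.png",cv2.resize(a,None,fx=3,fy=3,interpolation=cv2.INTER_CUBIC)); cv2.imwrite("pics/t1.png",cv2.resize(b,None,fx=5,fy=5,interpolation=cv2.INTER_CUBIC))
E
```

```text
clock: 5.2
tool_pos: [0.5864, 0.1316, 0.0329]
eef_rot: [0.698, 0.716, 0.001, 0.001]
contact_force: [0.1, -0.5, -0.5]
opening: 0.004
pos [0.5864 0.1316 0.0329] xang 1.5972 z [ 0.002  0.    -1.   ] clk 5.2 shift cm [-0.06 -0.12  0.09] F [ 0.1 -0.5 -0.5] op 0.004081403653494803
```

View pics/s1.png

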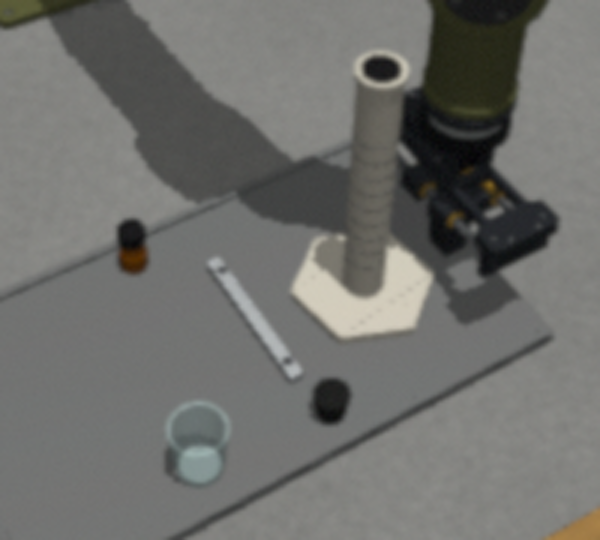

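View pics/t1.png

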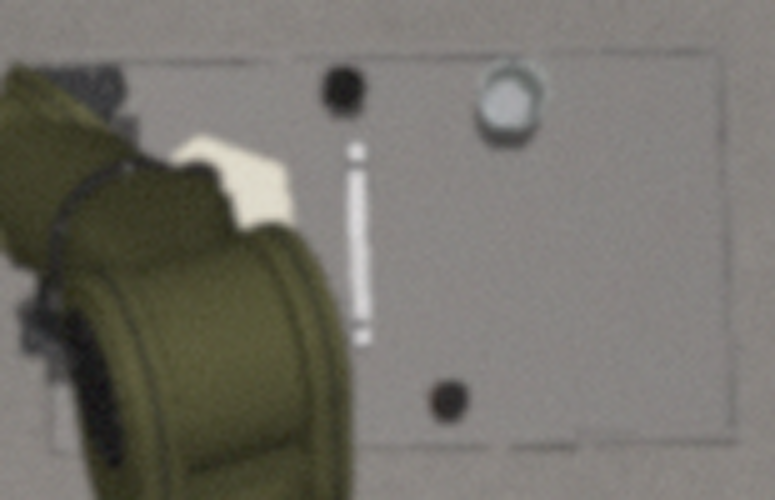

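```bash
python3 -m inch '[[1,[0,-0.1,0.3],0],[1,[-0.4,-0.1,0.3],0],[1,[-0.8,-0.1,0.3],0],[1,[-1.2,-0.1,0.3],0],[1,[-1.6,-0.1,0.3],0],[1,[-2,-0.1,0.3],0],[1,[-2.3,-0.1,0.3],0],[1,[-2.6,-0.1,0.3],0],[1,[-2.9,-0.1,0.3],0],[1,[-3.2,-0.1,0.3],0],[1,[-3.5,-0.1,0.3],0],[1,[-3.8,-0.1,0.3],0],[1,[-4.1,-0.1,0.3],0],[1,[-4.4,-0.1,0.3],0],[1,[-4.7,-0.1,0.3],0],[1,[-5,-0.1,0.3],0],[1,[-5.3,-0.1,0.3],0],[1,[-5.3,-0.1,0.3],0]]'
python3 tgt.py .5852 .068 .030
python3 - <<'E'
from h import *
a=viewer.snapshot("scene")[200:380,230:430,::-1]
cv2.imwrite("pics/s2.png",cv2.resize(a,None,fx=3,fy=3,interpolation=cv2.INTER_CUBIC))
E
```

```text
clock: 7.1
tool_pos: [0.586, 0.0778, 0.0287]
eef_rot: [0.698, 0.716, -0.0, 0.0]
contact_force: [-0.3, -0.1, 0.6]
opening: 0.004
pos [0.586  0.0778 0.0287] xang 1.5971 z [-0.    -0.001 -1.   ] clk 7.1 shift cm [-0.97 -0.1  -0.13] F [-0.3 -0.1  0.6] op 0.003853657097272933
```

View pics/s2.png

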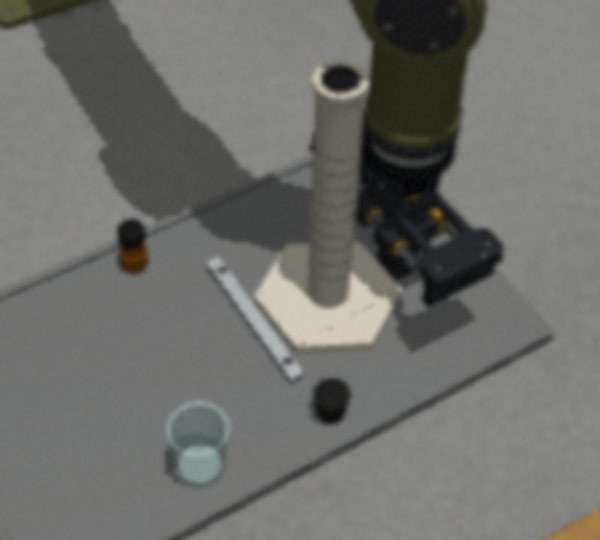

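```bash
python3 -m inch '[[1,[-0.2,0,0],0],[1,[-0.4,0,0],0],[1,[-0.6,0,0],0],[1,[-0.8,0,0],0],[1,[-0.9,0,0],0],[1,[-0.9,0,0],0]]'
python3 - <<'E'
from fits import *
cm={}
a=viewer.snapshot("scene")
o=viewer.outline_of("scene","cylinder")[0]; print(o["p"],o["bbox"])
f=iou_fit_cyl({"scene":o["pixels"].astype(float)},[.586,.005,-1.544]); print(np.round(f.x,4),f.fun)
E
```

```text
clock: 7.75
tool_pos: [0.5866, 0.07, 0.0288]
eef_rot: [0.697, 0.717, 0.001, 0.0]
contact_force: [1.1, 1.5, -0.7]
opening: 0.007
0.97 [313.6, 220.2, 48.8, 95.0]
[ 0.5809  0.0047 -1.5017] 115.25
```

```bash
python3 -m inch '[[1,[-0.1,0,0],0],[1,[-0.2,0,0],0],[1,[-0.2,0,0],0],[1,[-0.2,0,0],0]]'
python3 -m inch '[[1,[-0.1,0,0],0],[1,[-0.2,0,0],0],[1,[-0.2,0,0],0],[1,[-0.2,0,0],0]]'
```

```text
clock: 8.25
tool_pos: [0.5871, 0.0696, 0.029]
eef_rot: [0.697, 0.717, 0.002, -0.0]
contact_force: [2.1, 4.6, -0.2]
opening: 0.007
clock: 8.65
tool_pos: [0.5875, 0.0694, 0.0292]
eef_rot: [0.697, 0.717, 0.003, -0.001]
contact_force: [1.7, 7.4, -1.8]
opening: 0.004
```

```bash
python3 -m inch '[[1,[0.4,0,0],0],[1,[0.9,0,0],0],[1,[1.4,0,0],0],[1,[1.4,0,-0.5],0],[1,[1.4,0,-0.9],0],[1,[1.4,0,-0.9],0]]'
python3 - <<'E'
from fits import *
cm={}
for c in ("scene","top"):
    a=viewer.snapshot(c)
    o=viewer.outline_of(c,"cylinder"); print(c,[(x["p"],x["bbox"]) for x in o])
    if c=="scene":
        o=o[0]
        for y in(-1.6,-1.52,-1.44):
            f=iou_fit_cyl({"scene":o["pixels"].astype(float)},[.586,.005,y]); print(np.round(f.x,4),f.fun)
    cv2.imwrite(f"pics/{c}3.png",cv2.resize((a[200:380,230:430,::-1] if c=="scene" else a[195:295,255:410,::-1]),None,fx=4 if c=="scene" else 5,fy=3.3 if c=="scene" else 5,interpolation=cv2.INTER_CUBIC))
E
python3 tgt.py .5852 .068 .030
```

```text
clock: 9.25
tool_pos: [0.5864, 0.0792, 0.0385]
eef_rot: [0.698, 0.716, 0.0, 0.001]
contact_force: [0.4, 1.1, 0.1]
opening: 0.003
scene [(0.85, [314.3, 221.8, 46.6, 96.6])]
[ 0.58    0.0054 -1.517 ] 170.6875
[ 0.5801  0.005  -1.4713] 170.3125
[ 0.5801  0.0053 -1.4212] 176.25
top [(0.63, [134.6, 223.2, 63.4, 45.2]), (0.46, [303.4, 221.7, 21.1, 20.0])]
pos [0.5859 0.0793 0.0377] xang 1.5974 z [-0. -0. -1.] clk 9.45 shift cm [-1.13 -0.1   0.77] F [ 0.1 -0.8 -0.3] op 0.007122757034978777
```

View pics/scene3.png

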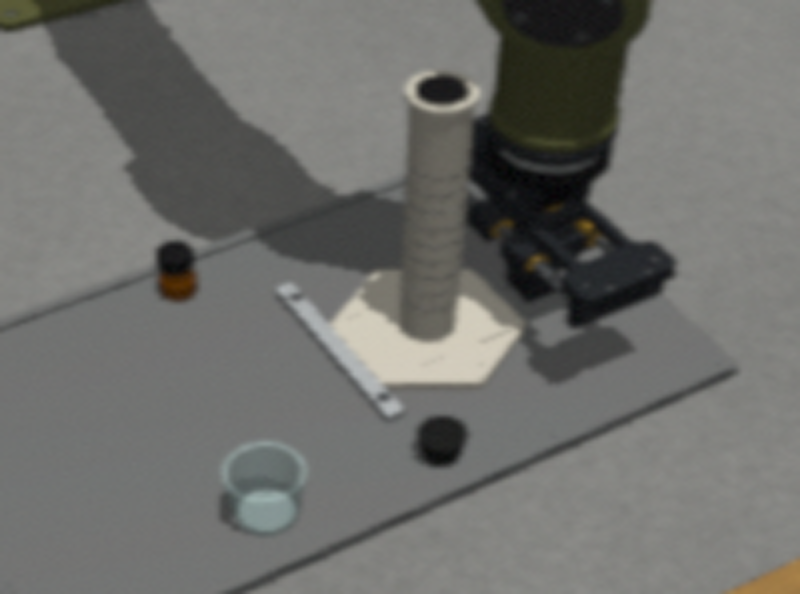

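View pics/top3.png

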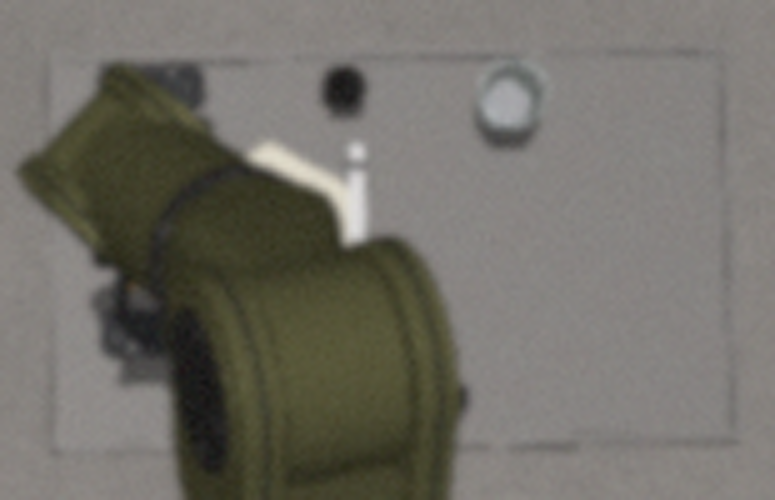

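```bash
python3 - <<'E'
from fits import *
a=viewer.snapshot("scene"); cam=P("scene")
x0,y0,w,h=290,270,90,70; k=8
outs=[]
for yaw,cx,cy in((-1.544,.5803,.0045),(-1.49,.5803,.005)):
    im=cv2.resize(a[y0:y0+h,x0:x0+w,::-1],None,fx=k,fy=k,interpolation=cv2.INTER_CUBIC)
    H=np.c_[hexa,np.full(6,.01)]@Rz(yaw).T+[cx,cy,.012]
    cv2.polylines(im,[np.round((proj(H,cam)-[x0,y0]+.5)*k).astype(np.int32)],True,(0,0,255),1)
    B=np.array([[0,-.07,.024],[.0,.07,.024],[.012,.07,.024],[.012,-.07,.024]])@Rz(-1.544).T+[.5718,-.051,0]
    cv2.polylines(im,[np.round((proj(B,cam)-[x0,y0]+.5)*k).astype(np.int32)],True,(0,255,0),1)
    cv2.imwrite(f"pics/ov{len(outs)}.png",im); outs.append(1)
E
```

```text
(no output)
```

View pics/ov0.png

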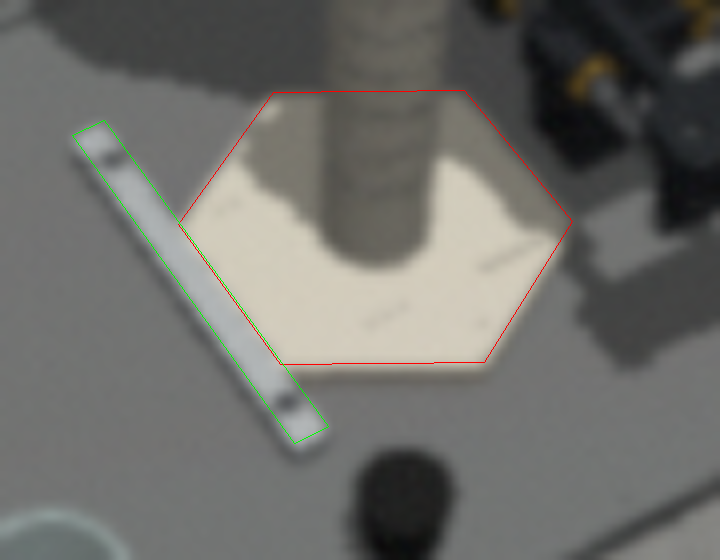

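View pics/ov1.png

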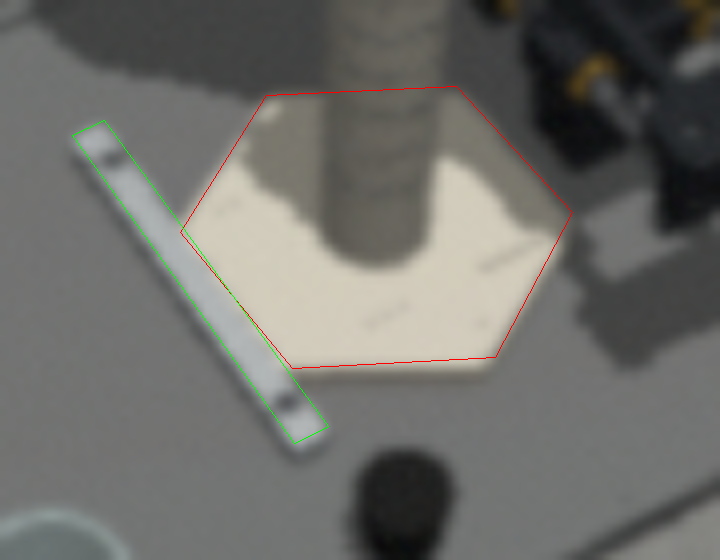

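```bash
cat > path.py <<'E'
import numpy as np
a=9.;b=37.5;H=64.
def geo(th): return np.sin(th),np.cos(th)
def foot_z(x,th):
    s,c=geo(th); q=(-73*c-x)/c; return 73*s+10*c+q*s
def A(th,d=2.5):
    s,c=geo(th); zt=20.
    for _ in range(200):
        f=lambda z:-73*c+(z-73*s-10*c)*s/c
        Xb=f(zt+H)-b; Xf=f(zt)-a; X=min(Xb,Xf)
        xr=max(X-a,-110*c)
        zt=.5*zt+.5*(foot_z(xr,th)+d)
    return X,zt,'body' if Xb<Xf else 'tip'
def Bp(th,q):
    s,c=geo(th)
    if th<np.pi/2: Rx=-73*c-q*c; 
    else: Rx=-110*c
    return Rx+a, 73*s+10*c+q*s
if __name__=="__main__":
    for th in np.arange(0,.7,.05): X,z,k=A(th); print("A %.2f X %.1f z %.1f %s  shift x %.2f z %.2f"%(th,X,z,k,-(X+128.9)/10,-(z-11.7)/10))
    for th in np.arange(.6,1.75,.1):
        q=np.interp(th,[.6,.65,1.1,1.3,1.6],[17,17,28,28,25]); X,z=Bp(th,q); print("B %.2f X %.1f z %.1f shift x %.2f z %.2f"%(th,X,z,-(X+128.9)/10,-(z-11.7)/10))
E
python3 path.py
```

```text
A 0.00 X -110.5 z 12.5 body  shift x -1.84 z -0.08
A 0.05 X -107.0 z 18.0 body  shift x -2.19 z -0.63
A 0.10 X -103.1 z 23.4 body  shift x -2.58 z -1.17
A 0.15 X -98.8 z 28.7 body  shift x -3.01 z -1.70
A 0.20 X -94.3 z 33.2 body  shift x -3.46 z -2.15
A 0.25 X -89.4 z 37.3 body  shift x -3.95 z -2.56
A 0.30 X -84.4 z 40.9 body  shift x -4.45 z -2.92
A 0.35 X -79.2 z 44.1 body  shift x -4.97 z -3.24
A 0.40 X -73.8 z 46.7 body  shift x -5.51 z -3.50
A 0.45 X -70.3 z 49.8 tip  shift x -5.86 z -3.81
A 0.50 X -67.9 z 53.3 tip  shift x -6.10 z -4.16
A 0.55 X -65.2 z 56.5 tip  shift x -6.37 z -4.48
A 0.60 X -62.3 z 59.6 tip  shift x -6.66 z -4.79
A 0.65 X -59.3 z 62.4 tip  shift x -6.96 z -5.07
B 0.60 X -65.3 z 59.1 shift x -6.36 z -4.74
B 0.70 X -60.8 z 66.4 shift x -6.81 z -5.47
B 0.80 X -56.3 z 74.2 shift x -7.26 z -6.25
B 0.90 X -50.7 z 81.5 shift x -7.82 z -6.98
B 1.00 X -44.2 z 88.3 shift x -8.47 z -7.66
B 1.10 X -36.8 z 94.5 shift x -9.21 z -8.28
B 1.20 X -27.6 z 97.8 shift x -10.13 z -8.61
B 1.30 X -18.0 z 100.0 shift x -11.09 z -8.83
B 1.40 X -8.0 z 100.2 shift x -12.09 z -8.85
B 1.50 X 2.0 z 99.5 shift x -13.09 z -8.78
B 1.60 X 12.2 z 97.7 shift x -14.11 z -8.60
B 1.70 X 23.2 z 95.9 shift x -15.21 z -8.42
```

```bash
python3 -m inch '[[1,[0,-0.2,-0.4],0],[1,[-0.3,-0.5,-0.4],0],[1,[-0.7,-0.5,-0.4],0],[1,[-1.1,-0.5,-0.4],0],[1,[-1.5,-0.5,-0.4],0],[1,[-1.8,-0.5,-0.5],0],[1,[-2.0,-0.5,-0.5],0],[1,[-2.2,-0.5,-0.7],0],[1,[-2.4,-0.5,-1.0],0],[1,[-2.6,-0.5,-1.3],0],[1,[-2.6,-0.5,-1.3],0]]'
python3 - <<'E'
from fits import *
a=viewer.snapshot("scene")
cv2.imwrite("pics/s4.png",cv2.resize(a[200:350,270:430,::-1],None,fx=4.5,fy=3.9,interpolation=cv2.INTER_CUBIC))
o=viewer.outline_of("scene","cylinder"); print([(x["p"],x["bbox"]) for x in o])
f=iou_fit_cyl({"scene":o[0]["pixels"].astype(float)},[.580,-.050,-1.544,.08]); print(np.round(f.x,4),f.fun)
E
python3 tgt.py .58 .04 .04
```

```text
clock: 10.6
tool_pos: [0.582, 0.0534, 0.0513]
eef_rot: [0.698, 0.716, 0.0, 0.0]
contact_force: [0.1, 1.8, 1.2]
opening: 0.007
[(0.92, [314.4, 221.3, 45.6, 96.5])]
[ 0.5858 -0.0485 -1.5404  0.0465] 198.75
pos [0.5818 0.0538 0.051 ] xang 1.5979 z [ 0.001  0.    -1.   ] clk 10.7 shift cm [-1.37 -0.22  1.1 ] F [0.5 1.2 0.9] op 0.0011977343010739073
```

View pics/s4.png

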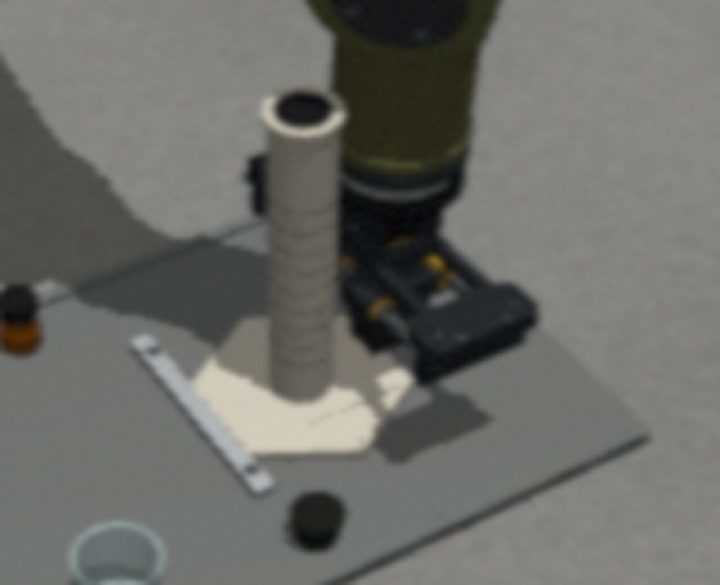

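```bash
python3 -m inch '[[1,[-0.2,0,-0.2],0],[1,[-0.4,0,-0.4],0],[1,[-0.6,0,-0.6],0],[1,[-0.8,0,-0.8],0],[1,[-1.0,0,-1.0],0],[1,[-1.2,0,-1.2],0],[1,[-1.4,0,-1.35],0],[1,[-1.6,0,-1.5],0],[1,[-1.8,0,-1.65],0],[1,[-1.8,0,-1.65],0]]'
python3 - <<'E'
from fits import *
a=viewer.snapshot("scene")
cv2.imwrite("pics/s5.png",cv2.resize(a[200:350,270:430,::-1],None,fx=4.5,fy=3.9,interpolation=cv2.INTER_CUBIC))
o=viewer.outline_of("scene","cylinder"); print([(x["p"],x["bbox"]) for x in o])
f=iou_fit_cyl({"scene":o[0]["pixels"].astype(float)},[.580,-.048,-1.544,.25]); print(np.round(f.x,4),f.fun)
E
python3 tgt.py .58 .04 .04
```

```text
clock: 11.7
tool_pos: [0.5823, 0.0351, 0.0674]
eef_rot: [0.698, 0.716, -0.0, 0.0]
contact_force: [0.4, 1.1, 0.0]
opening: 0.006
[(0.66, [312.0, 227.4, 47.0, 89.6])]
[ 0.5852 -0.0483 -1.5164  0.1949] 228.875
pos [0.5822 0.0355 0.0673] xang 1.5978 z [ 0. -0. -1.] clk 11.8 shift cm [ 0.45 -0.2   2.73] F [ 0.2  1.4 -0.3] op 0.006349064636507312
```

View pics/s5.png

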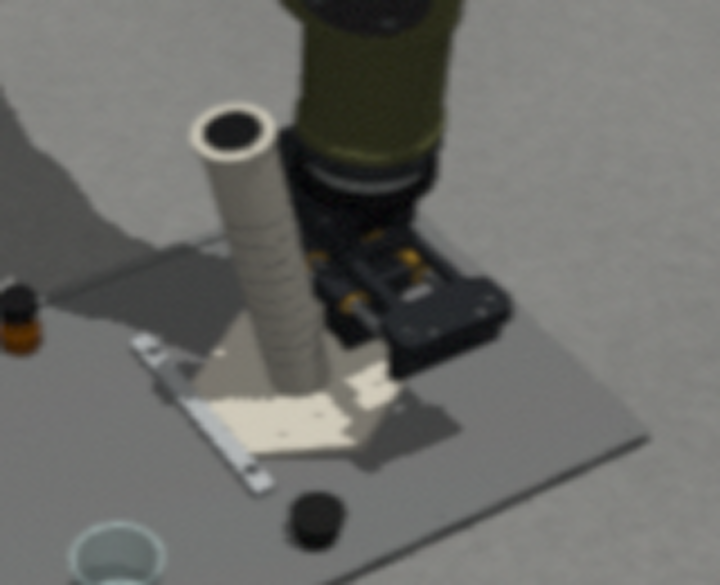

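```bash
python3 - <<'E'
import path,numpy as np
path.b=31.
for th in np.arange(.2,.71,.05):
    X,z,k=path.A(th); print("%.2f %s X %.1f z %.1f shift x %.2f z %.2f"%(th,k,X,z,-(X+84.9)/10,-(z-41.3)/10))
E
```

```text
0.20 body X -88.0 z 32.0 shift x 0.31 z 0.93
0.25 body X -83.3 z 35.8 shift x -0.16 z 0.55
0.30 body X -78.5 z 39.1 shift x -0.64 z 0.22
0.35 tip X -74.7 z 42.4 shift x -1.02 z -0.11
0.40 tip X -72.6 z 46.2 shift x -1.23 z -0.49
0.45 tip X -70.3 z 49.8 shift x -1.46 z -0.85
0.50 tip X -67.9 z 53.3 shift x -1.70 z -1.20
0.55 tip X -65.2 z 56.5 shift x -1.97 z -1.52
0.60 tip X -62.3 z 59.6 shift x -2.26 z -1.83
0.65 tip X -59.3 z 62.4 shift x -2.56 z -2.11
0.70 tip X -56.1 z 65.0 shift x -2.88 z -2.37
```

```bash
python3 -m inch '[[1,[-0.2,0,0.2],0],[1,[-0.4,0,0.2],0],[1,[-0.6,0,0.1],0],[1,[-0.8,0,0],0],[1,[-1.0,0,-0.1],0],[1,[-1.1,0,-0.3],0],[1,[-1.2,0,-0.45],0],[1,[-1.3,0,-0.6],0],[1,[-1.4,0,-0.75],0],[1,[-1.45,0,-0.85],0],[1,[-1.45,0,-0.85],0]]'
python3 - <<'E'
from fits import *
a=viewer.snapshot("scene")
cv2.imwrite("pics/s6.png",cv2.resize(a[200:350,270:430,::-1],None,fx=4.5,fy=3.9,interpolation=cv2.INTER_CUBIC))
o=viewer.outline_of("scene","cylinder"); print([(x["p"],x["bbox"]) for x in o])
f=iou_fit_cyl({"scene":o[0]["pixels"].astype(float)},[.583,-.048,-1.544,.4]); print(np.round(f.x,4),f.fun)
E
python3 tgt.py .58 .04 .04
```

```text
clock: 12.9
tool_pos: [0.5826, 0.021, 0.0758]
eef_rot: [0.697, 0.717, 0.0, 0.0]
contact_force: [0.9, 0.9, -1.0]
opening: 0.004
[(0.85, [299.1, 234.1, 59.5, 83.3])]
[ 0.5847 -0.0484 -1.5289  0.3213] 362.0625
pos [0.5825 0.0211 0.0757] xang 1.5979 z [-0. -0. -1.] clk 13.0 shift cm [ 1.9  -0.2   3.57] F [-0.3  1.4  0.5] op 0.003555842429629817
```

View pics/s6.png

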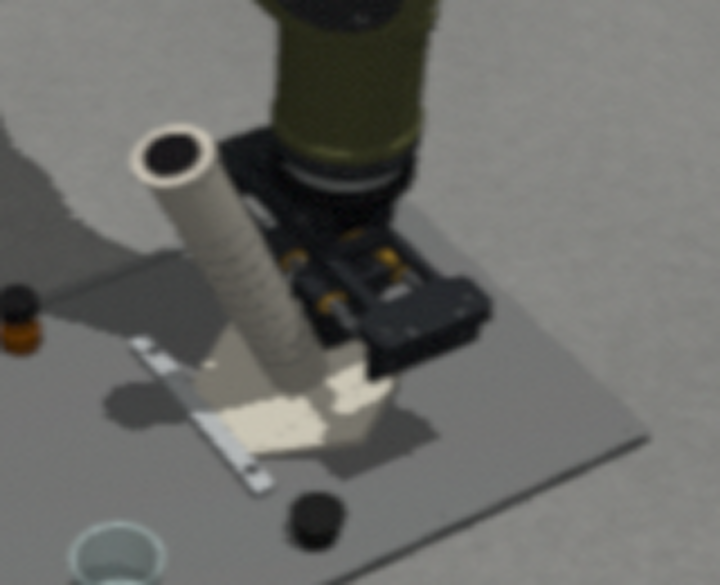

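```bash
cat > tilt.py <<'E'
from fits import *
import sys
cam=P("scene")
def mouth(th,tx=.5843,ty=-.0495,yaw=-1.544):
    M=Rz(yaw)@Ry(th); toe=np.array([tx,ty,.012])-Rz(yaw)@np.array([.01*np.sin(th),0,0])
    return proj((toe+M@np.array([-.055,0,.26]))[None],cam)[0]
if __name__=="__main__":
    for th in np.arange(0,1.75,.05): print("%.2f"%th,np.round(mouth(th),1))
E
python3 tilt.py
```

```text
0.00 [341.  226.9]
0.05 [336.2 228.1]
0.10 [331.2 229.6]
0.15 [326.2 231.3]
0.20 [321.1 233.2]
0.25 [315.9 235.4]
0.30 [310.7 237.9]
0.35 [305.4 240.6]
0.40 [300.2 243.5]
0.45 [294.9 246.6]
0.50 [289.8 249.9]
0.55 [284.7 253.5]
0.60 [279.6 257.2]
0.65 [274.7 261.1]
0.70 [270.  265.1]
0.75 [265.3 269.2]
0.80 [260.9 273.5]
0.85 [256.6 277.9]
0.90 [252.6 282.3]
0.95 [248.7 286.9]
1.00 [245.1 291.4]
1.05 [241.8 296. ]
1.10 [238.7 300.6]
1.15 [235.8 305.1]
1.20 [233.3 309.7]
1.25 [231.  314.1]
1.30 [229.  318.6]
1.35 [227.3 322.9]
1.40 [225.9 327.1]
1.45 [224.7 331.2]
1.50 [223.9 335.2]
1.55 [223.3 339.1]
1.60 [223.1 342.8]
1.65 [223.1 346.4]
1.70 [223.3 349.8]
```

```bash
python3 -m inch '[[1,[-0.1,0,0],0],[1,[-0.2,0,0],0],[1,[-0.3,0,-0.1],0],[1,[-0.4,0,-0.2],0],[1,[-0.5,0,-0.3],0],[1,[-0.5,0,-0.3],0]]'
python3 - <<'E'
from fits import *
a=viewer.snapshot("scene")
cv2.imwrite("pics/s7.png",cv2.resize(a[200:350,270:430,::-1],None,fx=4.5,fy=3.9,interpolation=cv2.INTER_CUBIC))
o=viewer.outline_of("scene","cylinder"); print([(x["p"],x["bbox"]) for x in o])
f=iou_fit_cyl({"scene":o[0]["pixels"].astype(float)},[.583,-.048,-1.544,.45]); print(np.round(f.x,4),f.fun)
E
python3 tgt.py .58 .04 .04
```

```text
clock: 13.6
tool_pos: [0.5829, 0.0177, 0.0793]
eef_rot: [0.697, 0.717, 0.001, -0.0]
contact_force: [-2.0, 5.2, 3.1]
opening: 0.002
[(0.73, [292.1, 235.6, 67.0, 81.9])]
[ 0.586  -0.0483 -1.4934  0.3819] 392.25
pos [0.5829 0.0177 0.0792] xang 1.599 z [ 0.001  0.002 -1.   ] clk 13.7 shift cm [ 2.23 -0.23  3.93] F [-2.3  4.8  2.5] op 0.004795348680733699
```

View pics/s7.png

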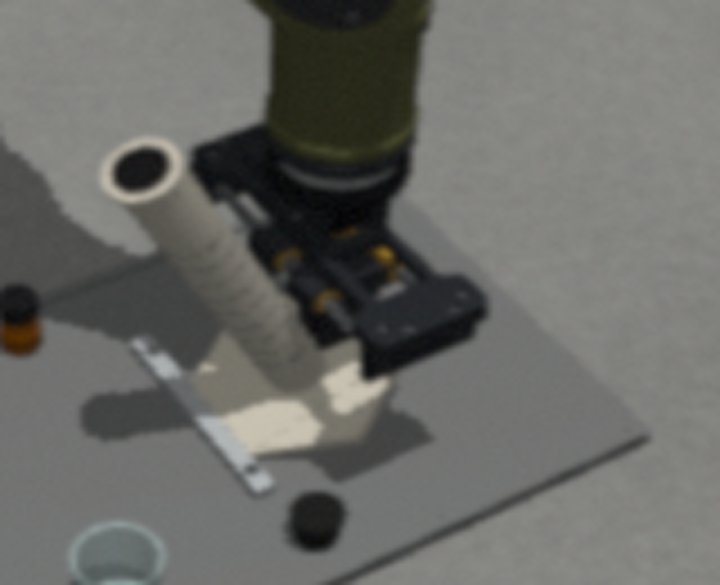

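```bash
python3 -m inch '[[1,[0,0,-0.3],0],[1,[-0.2,0,-0.6],0],[1,[-0.4,0,-0.8],0],[1,[-0.6,0,-1.0],0],[1,[-0.8,0,-1.25],0],[1,[-0.8,0,-1.25],0]]'
python3 - <<'E'
from fits import *
a=viewer.snapshot("scene")
cv2.imwrite("pics/s8.png",cv2.resize(a[200:350,270:430,::-1],None,fx=4.5,fy=3.9,interpolation=cv2.INTER_CUBIC))
o=viewer.outline_of("scene","cylinder"); print([(x["p"],x["bbox"]) for x in o])
f=iou_fit_cyl({"scene":o[0]["pixels"].astype(float)},[.583,-.048,-1.544,.5]); print(np.round(f.x,4),f.fun)
E
python3 tgt.py .58 .04 .04
```

```text
clock: 14.3
tool_pos: [0.583, 0.0068, 0.0914]
eef_rot: [0.698, 0.716, -0.0, 0.001]
contact_force: [0.6, 1.2, -0.1]
opening: 0.004
[(0.98, [273.1, 247.7, 81.1, 68.4]), (0.2, [267.5, 272.3, 12.7, 17.5])]
[ 0.5841 -0.047  -1.5263  0.5877] 534.25
pos [0.5829 0.0075 0.0912] xang 1.5973 z [-0.    -0.001 -1.   ] clk 14.4 shift cm [ 3.26 -0.2   5.12] F [ 0.6  0.2 -0. ] op 0.008420754031087897
```

View pics/s8.png

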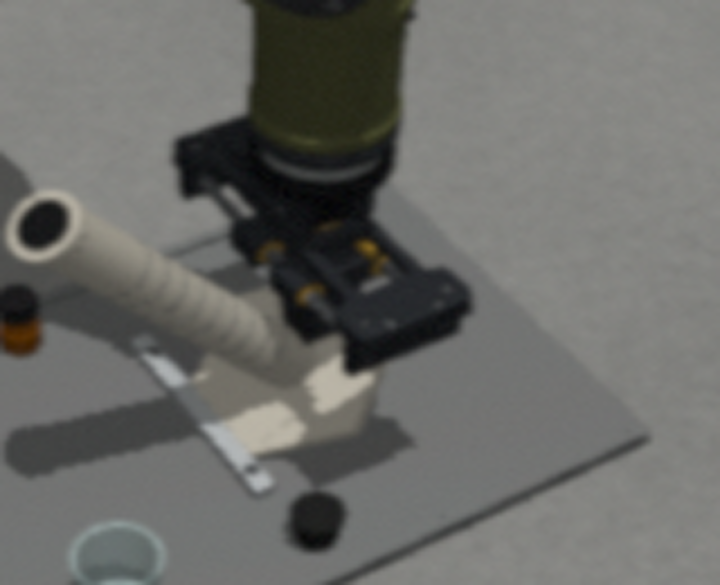

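```bash
python3 -m inch '[[1,[-0.2,0,-0.2],0],[1,[-0.2,0,-0.2],0]]'
python3 - <<'E'
import path,numpy as np
path.a=8.
from path import Bp
for th in np.arange(.76,1.75,.06):
    q=np.interp(th,[.7,.76,1.1,1.3,1.6],[14,15,27,28,25]); X,z=Bp(th,q); print("%.2f q %.0f X %.1f z %.1f  rel x %.2f z %.2f"%(th,q,X,z,-(X+54.6)/10,-(z-67.2)/10))
E
python3 tgt.py .58 .04 .04
```

```text
clock: 14.6
tool_pos: [0.583, 0.0057, 0.0933]
eef_rot: [0.698, 0.716, -0.0, 0.0]
contact_force: [0.6, 1.2, -0.3]
opening: 0.007
0.76 q 15 X -55.8 z 67.9  rel x 0.12 z -0.07
0.82 q 17 X -53.5 z 72.7  rel x -0.11 z -0.55
0.88 q 19 X -50.8 z 77.5  rel x -0.38 z -1.03
0.94 q 21 X -47.6 z 82.1  rel x -0.70 z -1.49
1.00 q 23 X -44.1 z 86.6  rel x -1.05 z -1.94
1.06 q 26 X -40.2 z 90.9  rel x -1.44 z -2.37
1.12 q 27 X -35.6 z 94.5  rel x -1.90 z -2.73
1.18 q 27 X -30.2 z 96.6  rel x -2.44 z -2.94
1.24 q 28 X -24.7 z 98.5  rel x -2.99 z -3.13
1.30 q 28 X -19.0 z 100.0  rel x -3.56 z -3.28
1.36 q 27 X -13.0 z 100.3  rel x -4.16 z -3.31
1.42 q 27 X -7.0 z 100.2  rel x -4.76 z -3.30
1.48 q 26 X -1.0 z 99.7  rel x -5.36 z -3.25
1.54 q 26 X 5.0 z 98.9  rel x -5.96 z -3.17
1.60 q 25 X 11.2 z 97.7  rel x -6.58 z -3.05
1.66 q 25 X 17.8 z 96.7  rel x -7.24 z -2.95
1.72 q 25 X 24.4 z 95.4  rel x -7.90 z -2.82
pos [0.583  0.0057 0.0933] xang 1.5975 z [ 0. -0. -1.] clk 14.6 shift cm [ 3.44 -0.2   5.33] F [ 0.6  1.2 -0.3] op 0.006550441671393011
```

```bash
cat > look.py <<'E'
from fits import *
import sys
a=viewer.snapshot("scene"); print(r.get_state()["clock"],np.round(r.get_state()["contact_force"],1))
cv2.imwrite(f"pics/{sys.argv[1]}.png",cv2.resize(a[210:360,210:370,::-1],None,fx=4,fy=4,interpolation=cv2.INTER_CUBIC))
E
python3 look.py s9
```

```text
14.65 [-0.8  0.9 -1.1]
```

View pics/s9.png

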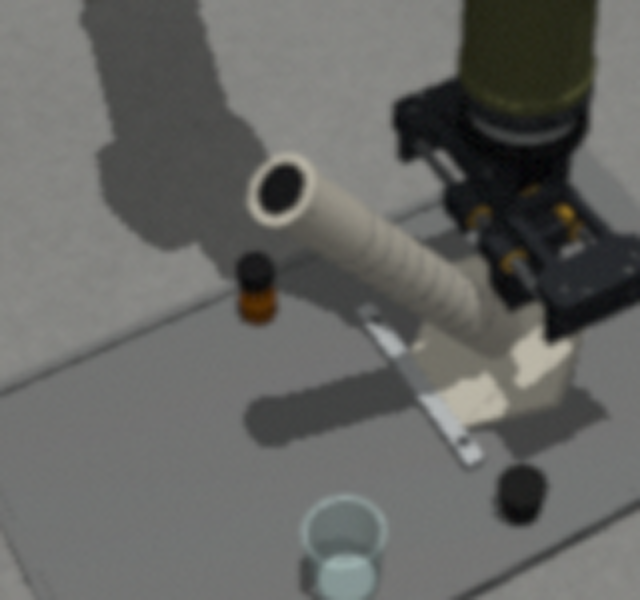

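```bash
python3 -m inch '[[1,[-0.15,0,-0.1],0],[1,[-0.25,0,-0.1],0],[1,[-0.25,0,-0.1],0]]'; python3 look.py s10
```

```text
clock: 14.95
tool_pos: [0.5831, 0.0039, 0.0944]
eef_rot: [0.697, 0.717, 0.0, -0.0]
contact_force: [-0.3, 1.0, 0.9]
opening: 0.005
15.0 [-0.5  2.1  1.7]
```

View pics/s10.png

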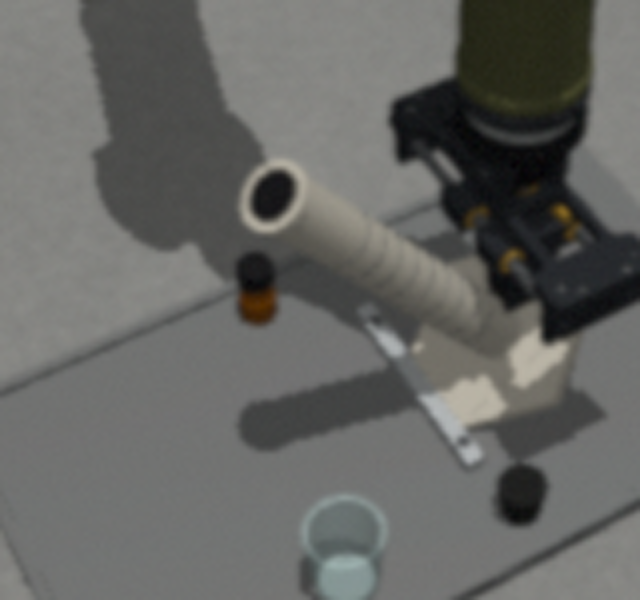

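```bash
python3 -m inch '[[1,[-0.15,0,-0.05],0],[1,[-0.25,0,-0.1],0],[1,[-0.25,0,-0.1],0]]'; python3 look.py s11
```

```text
clock: 15.3
tool_pos: [0.5833, 0.0015, 0.0956]
eef_rot: [0.697, 0.717, 0.001, 0.0]
contact_force: [-1.5, 3.4, 3.4]
opening: 0.006
15.35 [-0.7  3.3  3.2]
```

View pics/s11.png

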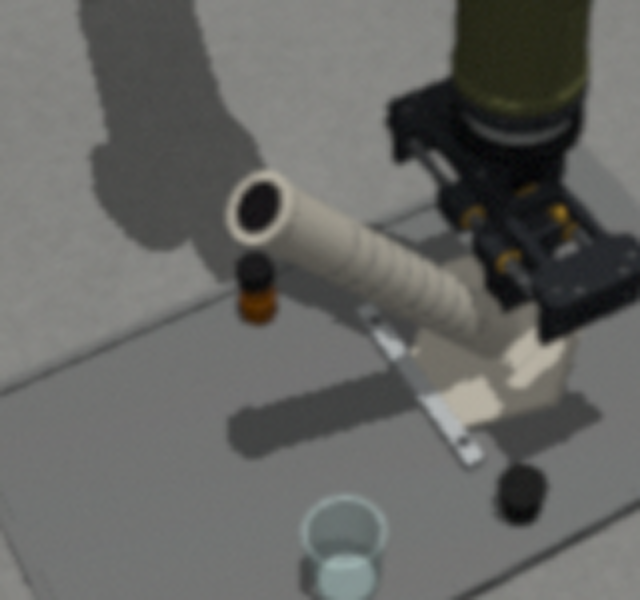

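```bash
python3 -m inch '[[1,[-0.05,0,-0.15],0],[1,[-0.1,0,-0.25],0]]'; python3 look.py s12
```

```text
clock: 15.55
tool_pos: [0.583, -0.0008, 0.0976]
eef_rot: [0.698, 0.716, -0.001, 0.0]
contact_force: [0.2, 0.8, 0.3]
opening: 0.002
15.6 [-0.4  0.7  0.8]
```

View pics/s12.png

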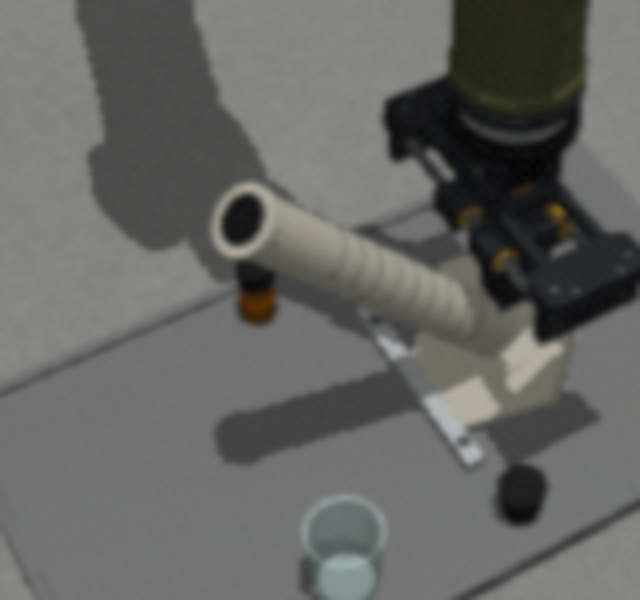

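```bash
python3 -m inch '[[1,[0,0,0],0]]'; python3 look.py s13
```

```text
clock: 15.7
tool_pos: [0.583, -0.0008, 0.0976]
eef_rot: [0.698, 0.716, -0.001, 0.0]
contact_force: [-0.3, 0.4, 1.1]
opening: 0.009
15.75 [0.1 1.7 0.4]
```

View pics/s13.png

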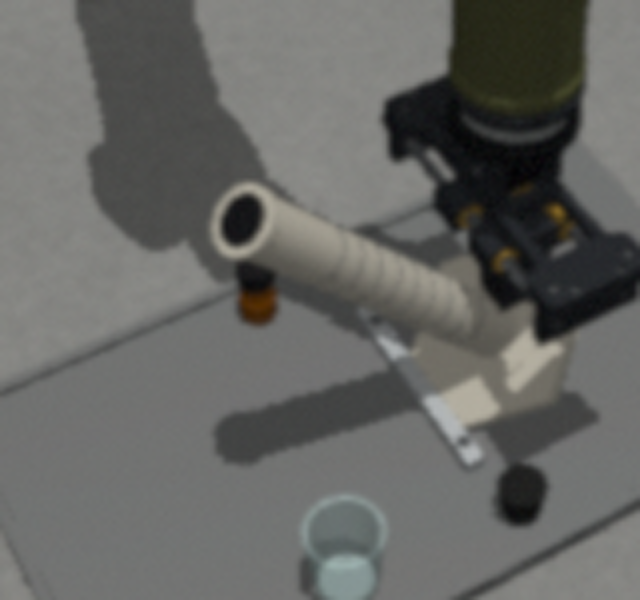

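```bash
python3 -m inch '[[1,[0,0,-0.15],0],[1,[0,0,-0.3],0],[1,[0,0,-0.3],0]]'; python3 look.py s14
```

```text
clock: 16.05
tool_pos: [0.5831, 0.0, 0.1009]
eef_rot: [0.697, 0.717, 0.0, 0.0]
contact_force: [-0.1, 0.6, -1.1]
opening: 0.006
16.1 [-0.2  0.7  0.5]
```

View pics/s14.png

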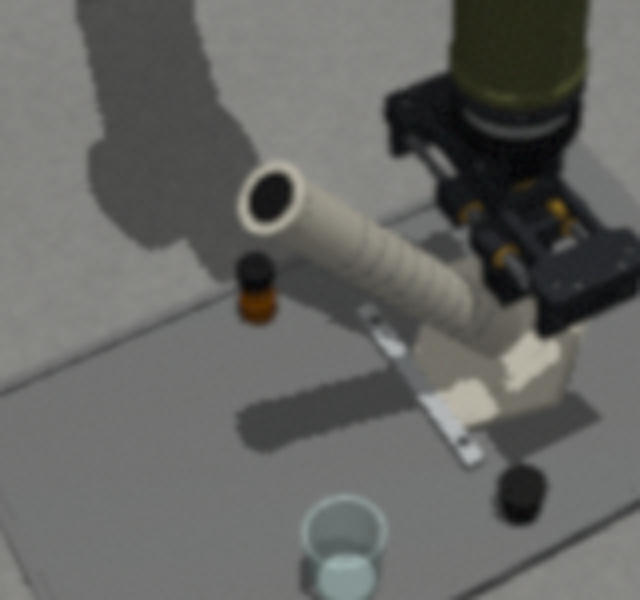

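```bash
python3 -m inch '[[1,[-0.2,0,-0.05],0],[1,[-0.35,0,-0.1],0],[1,[-0.5,0,-0.15],0],[1,[-0.5,0,-0.15],0]]'; python3 look.py s15
```

```text
clock: 16.5
tool_pos: [0.5834, -0.005, 0.1025]
eef_rot: [0.698, 0.717, 0.0, 0.0]
contact_force: [0.0, 1.8, 2.9]
opening: 0.007
16.55 [-0.9  1.2  2.6]
```

View pics/s15.png

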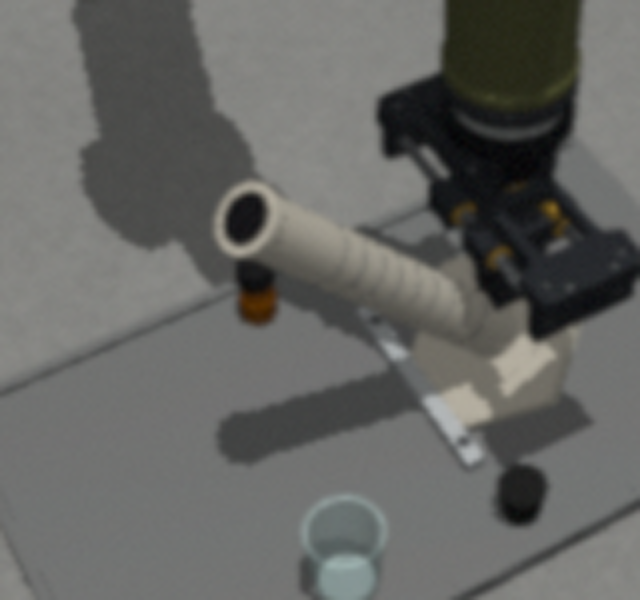

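```bash
python3 -m inch '[[1,[-0.15,0,-0.15],0],[1,[-0.3,0,-0.3],0],[1,[-0.45,0,-0.4],0]]'; python3 look.py s16
```

```text
clock: 16.85
tool_pos: [0.5833, -0.0101, 0.1061]
eef_rot: [0.698, 0.716, -0.0, 0.0]
contact_force: [0.0, -0.3, 0.4]
opening: 0.005
16.9 [-0.5  0.5 -0.3]
```

View pics/s16.png

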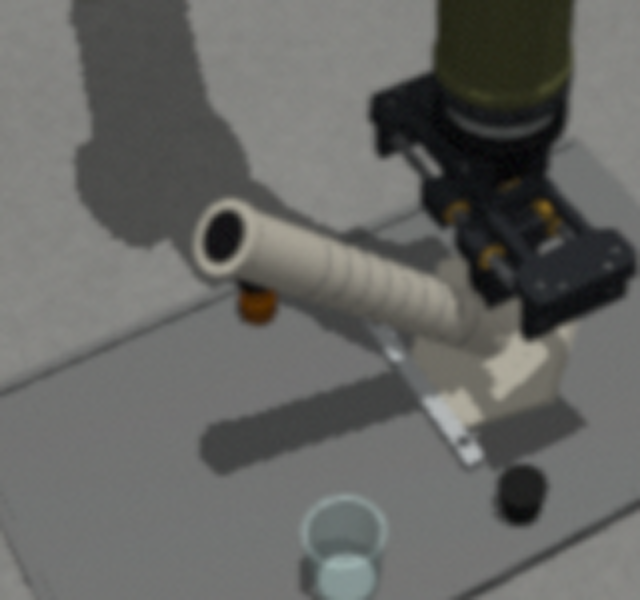

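```bash
python3 -m inch '[[1,[0,0,0],0]]'; python3 look.py s17
```

```text
clock: 17.0
tool_pos: [0.5833, -0.0099, 0.1062]
eef_rot: [0.698, 0.716, -0.0, 0.0]
contact_force: [0.2, 0.2, -0.7]
opening: 0.004
17.05 [0.2 1.4 0.2]
```

View pics/s17.png

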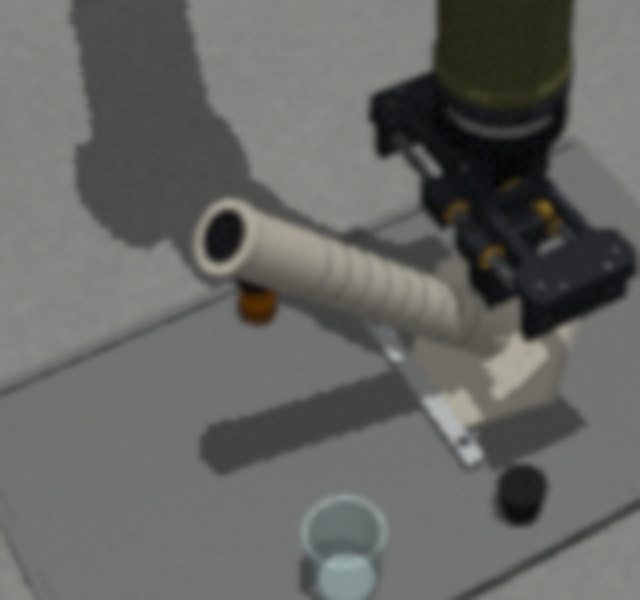

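```bash
python3 -m inch '[[1,[-0.15,0,-0.1],0],[1,[-0.3,0,-0.2],0],[1,[-0.3,0,-0.2],0]]'; python3 look.py s18
```

```text
clock: 17.35
tool_pos: [0.5835, -0.0128, 0.1083]
eef_rot: [0.698, 0.716, -0.0, 0.0]
contact_force: [-0.2, 0.5, 0.3]
opening: 0.005
17.4 [-0.3  0.8  0.2]
```

View pics/s18.png

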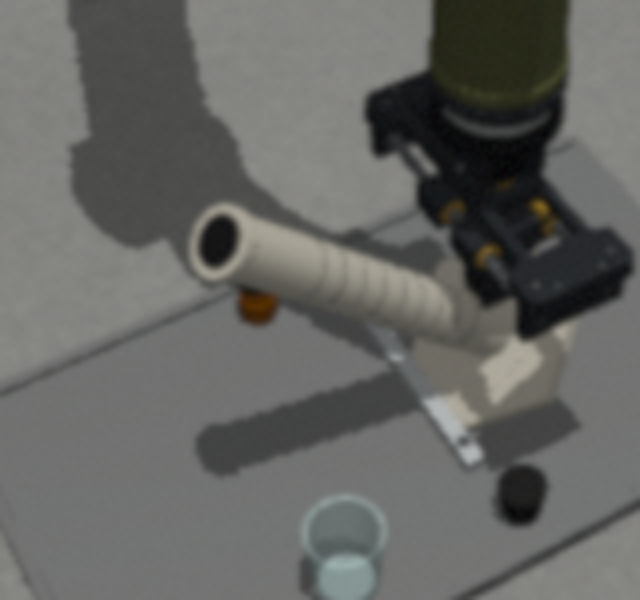

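```bash
python3 -m inch '[[1,[-0.15,0,0],0],[1,[-0.3,0,0],0],[1,[-0.3,0,0],0]]'; python3 look.py s19
```

```text
clock: 17.7
tool_pos: [0.5837, -0.0155, 0.1085]
eef_rot: [0.698, 0.717, 0.0, 0.0]
contact_force: [0.1, 1.2, 3.0]
opening: 0.003
17.75 [-0.7  0.5  1.5]
```

View pics/s19.png

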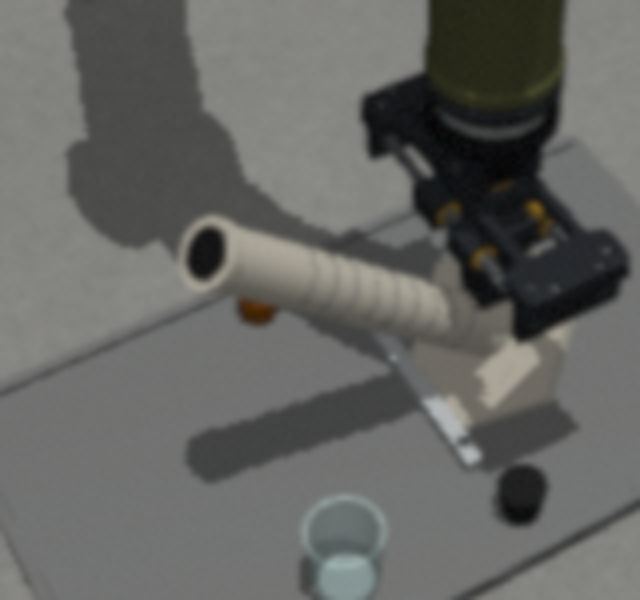

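```bash
python3 - <<'E'
from fits import *
a=viewer.snapshot("scene")
o=viewer.outline_of("scene","cylinder"); m=o[0]["pixels"].astype(float); print([(x["p"],x["bbox"]) for x in o],m.sum())
# ignore pixels occluded: dark/robot & shadow not model; simple
f=iou_fit_cyl({"scene":m},[.583,-.042,-1.544,.75],step=(.005,.005,.05,.1)); print(np.round(f.x,4),f.fun)
cam=P("scene"); v=f.x; k=5
def draw(v,name):
    im=cv2.resize(a[210:330,240:370,::-1],None,fx=k,fy=k,interpolation=cv2.INTER_CUBIC)
    M=Rz(v[2])@Ry(v[3]); t=np.array([v[0],v[1],.012])-M@np.array([.055,0,0])
    for p in cylpolys(M,t,cam):
        h=cv2.convexHull(p.astype(np.float32))[:,0]; cv2.polylines(im,[np.round((h-[240,210]+.5)*k).astype(np.int32)],True,(0,0,255),1)
    cv2.imwrite(name,im)
draw(v,"pics/f0.png")
E
```

```text
[(0.63, [255.1, 265.0, 96.4, 47.9])] 1888.0
[ 0.5843 -0.0434 -1.542   0.7899] 644.5
```

View pics/f0.png

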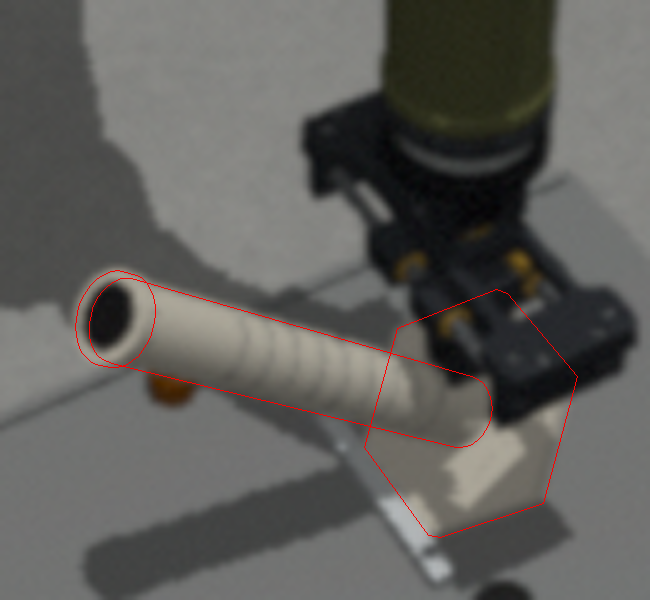

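```bash
python3 -m inch '[[1,[0,0,-0.2],0],[1,[0,0,-0.2],0]]'; python3 look.py s20
```

```text
clock: 18.05
tool_pos: [0.5835, -0.0157, 0.1102]
eef_rot: [0.698, 0.717, -0.0, 0.0]
contact_force: [-1.0, 0.1, 0.2]
opening: 0.007
18.1 [-0.1  0.6 -0.2]
```

View pics/s20.png

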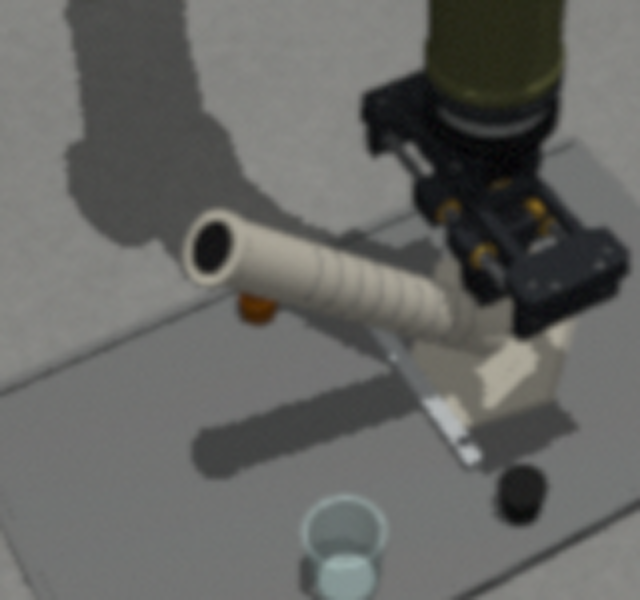

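```bash
python3 -m inch '[[1,[-0.2,0,-0.05],0],[1,[-0.4,0,-0.1],0],[1,[-0.5,0,-0.15],0]]'; python3 look.py s21
```

```text
clock: 18.4
tool_pos: [0.5836, -0.0211, 0.1116]
eef_rot: [0.698, 0.716, -0.0, 0.0]
contact_force: [0.3, -0.1, 0.1]
opening: 0.004
18.45 [-0.3 -1.3 -0.4]
```

View pics/s21.png

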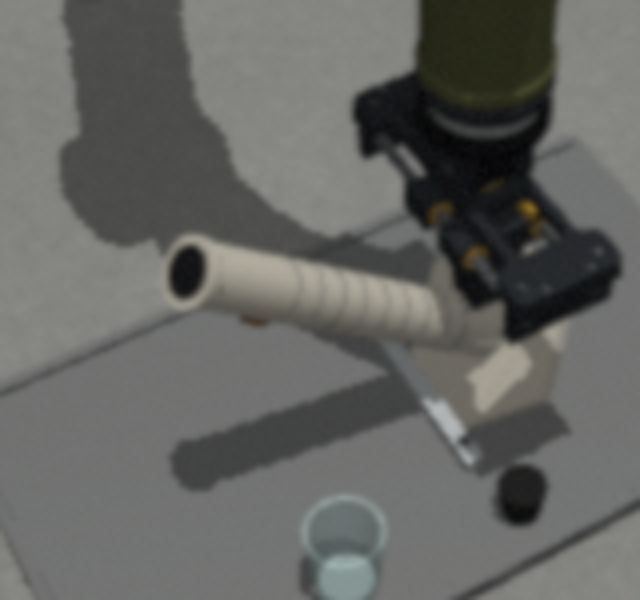

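```bash
python3 look.py s22
```

```text
18.5 [ 0.6 -0.3  0.7]
```

View pics/s22.png

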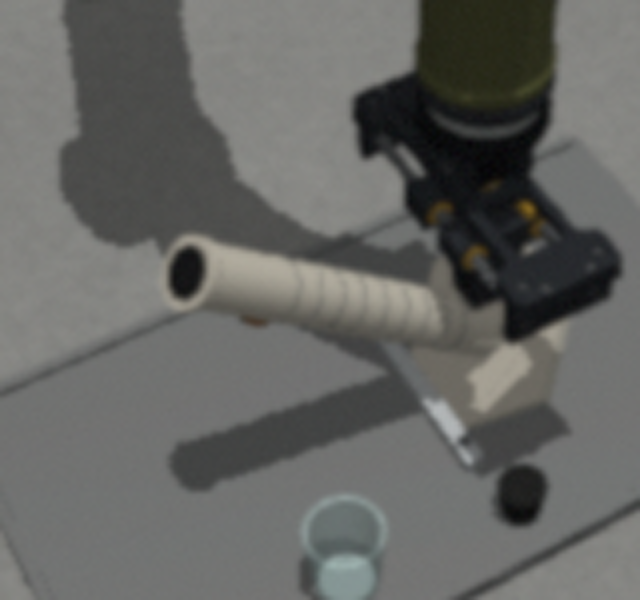

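```bash
python3 -m inch '[[1,[-0.2,0,-0.05],0],[1,[-0.4,0,-0.1],0],[1,[-0.5,0,-0.1],0]]'; python3 look.py s23
```

```text
clock: 18.8
tool_pos: [0.5838, -0.0259, 0.1127]
eef_rot: [0.698, 0.717, -0.0, 0.0]
contact_force: [0.5, 0.4, -0.3]
opening: 0.008
18.85 [ 0.  -0.2  0.4]
```

View pics/s23.png

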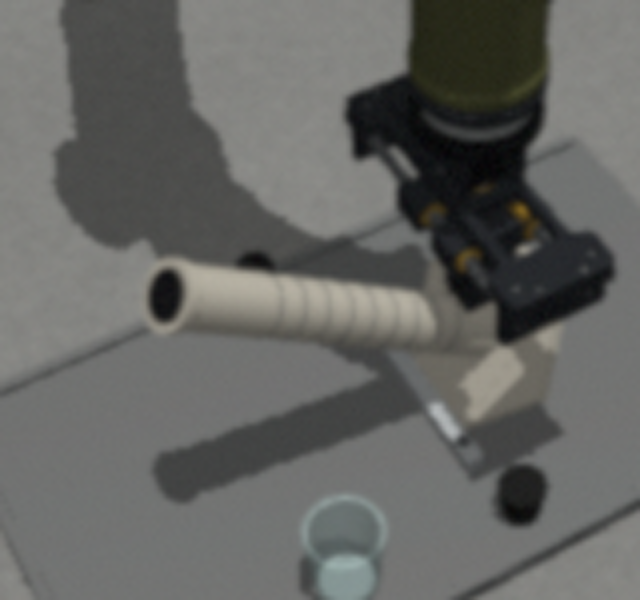

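```bash
python3 -m inch '[[1,[0,0,-0.2],0],[1,[0,0,-0.35],0]]'; python3 look.py s24
```

```text
clock: 19.05
tool_pos: [0.5838, -0.0254, 0.1164]
eef_rot: [0.697, 0.717, -0.0, 0.0]
contact_force: [0.5, -6.6, 2.0]
opening: 0.007
19.1 [-0.2 -0.3 -0. ]
```

View pics/s24.png

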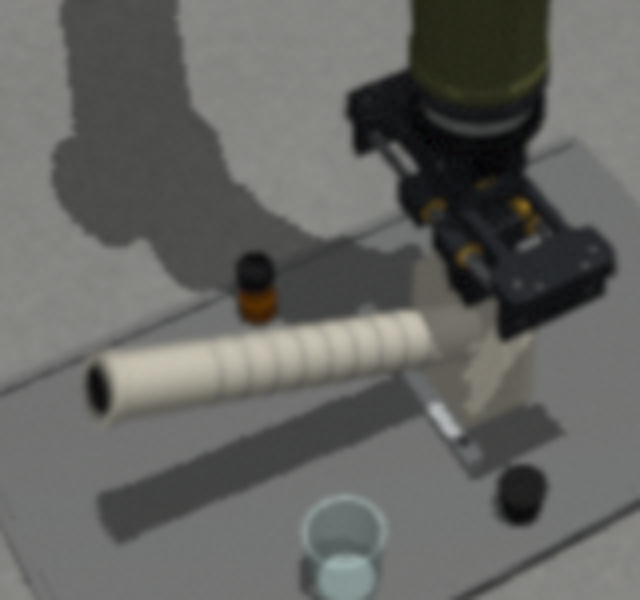

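```bash
python3 -m inch '[[1,[-0.3,0,-0.1],0],[1,[-0.6,0,-0.2],0],[1,[-0.9,0,-0.2],0],[1,[-1.2,0,-0.2],0]]'; python3 look.py s25
```

```text
clock: 19.5
tool_pos: [0.5842, -0.0379, 0.1183]
eef_rot: [0.698, 0.716, 0.0, 0.0]
contact_force: [-0.3, -0.9, 0.7]
opening: 0.002
19.55 [-0.  -2.5  0.9]
```

View pics/s25.png

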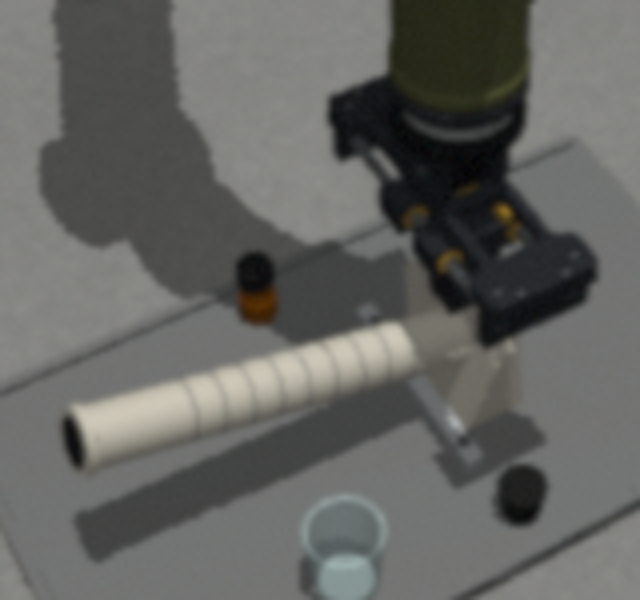

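```bash
python3 -m inch '[[1,[-0.3,0,0],0],[1,[-0.6,0,0],0],[1,[-0.9,0,0],0],[1,[-1.2,0,0],0],[1,[-1.5,0,0],0]]'; python3 look.py s26
```

```text
clock: 20.05
tool_pos: [0.5846, -0.0528, 0.1182]
eef_rot: [0.698, 0.717, -0.0, 0.0]
contact_force: [0.2, -1.3, 0.9]
opening: 0.004
20.1 [ 0.8 -2.   2. ]
```

View pics/s26.png

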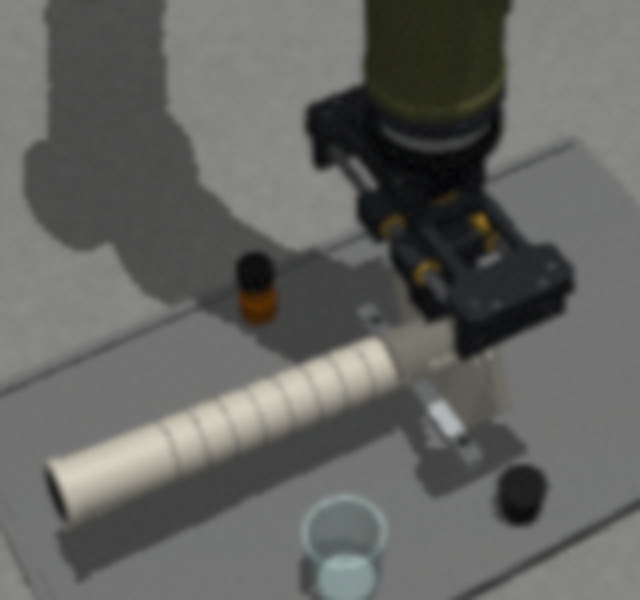

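```bash
python3 -m inch '[[1,[-0.3,0,0],0],[1,[-0.6,0,0],0],[1,[-0.9,0,0],0],[1,[-1.2,0,0],0],[1,[-1.5,0,0],0],[1,[-1.7,0,0],0],[1,[-1.9,0,0],0],[1,[-2.1,0,0],0]]'; python3 look.py s27
```

```text
clock: 20.9
tool_pos: [0.5851, -0.0733, 0.1183]
eef_rot: [0.697, 0.717, 0.0, -0.0]
contact_force: [-0.6, 0.2, 0.5]
opening: 0.001
20.95 [ 0.2 -0.4 -0.1]
```

View pics/s27.png

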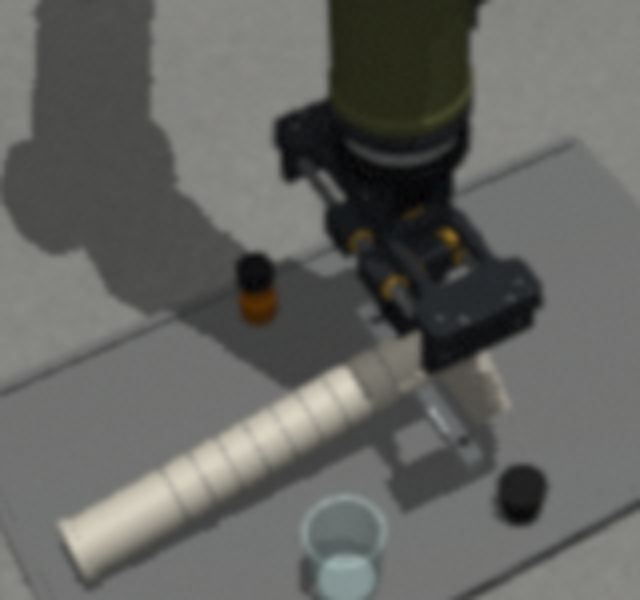

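```bash
python3 -m inch '[[1,[-0.3,0,-1],0],[1,[-0.3,0,-4],0],[1,[-0.3,0,-8],0],[1,[-0.3,0,-10],0],[1,[4,0,-10],0],[1,[8,0,-10],0],[1,[12,0,-10],0],[1,[16,0,-10],0],[1,[19,0,-10],0],[1,[19,0,-10],0]]'; python3 look.py s28
python3 - <<'E'
from fits import *
b=viewer.snapshot("top"); cv2.imwrite("pics/t28.png",cv2.resize(b[195:295,255:410,::-1],None,fx=5,fy=5,interpolation=cv2.INTER_CUBIC))
ms={}
for c in("scene","top"):
    if c=="scene": viewer.snapshot(c)
    o=viewer.outline_of(c,"cylinder"); print(c,[(round(x["p"],2),x["bbox"]) for x in o]); ms[c]=o[0]["pixels"].astype(float)
f=iou_fit_cyl({"scene":ms["scene"]},[.583,-.035,-1.544,1.7],step=(.005,.005,.05,.03)); print(np.round(f.x,4),f.fun)
E
python3 tgt.py .584 .0 .1
```

```text
clock: 21.95
tool_pos: [0.5792, 0.1235, 0.2197]
eef_rot: [0.694, 0.72, 0.002, -0.001]
contact_force: [0.4, 0.1, 0.5]
opening: 0.005
22.0 [ 0.2 -1.4 -0.6]
scene [(0.65, [226.3, 273.3, 110.3, 78.7])]
top [(0.88, [317.7, 221.2, 79.2, 38.3])]
[ 0.5833 -0.0255 -1.5703  1.7412] 166.1875
pos [0.5802 0.1143 0.2182] xang 1.5951 z [-0.    -0.002 -1.   ] clk 22.2 shift cm [-11.42   0.1   11.84] F [ 0.  -0.8 -0.5] op 0.00829331727162532
```

View pics/s28.png

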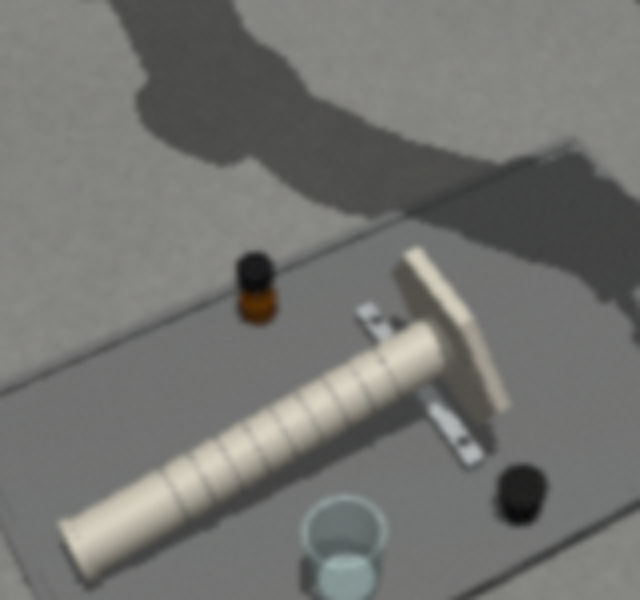

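View pics/t28.png

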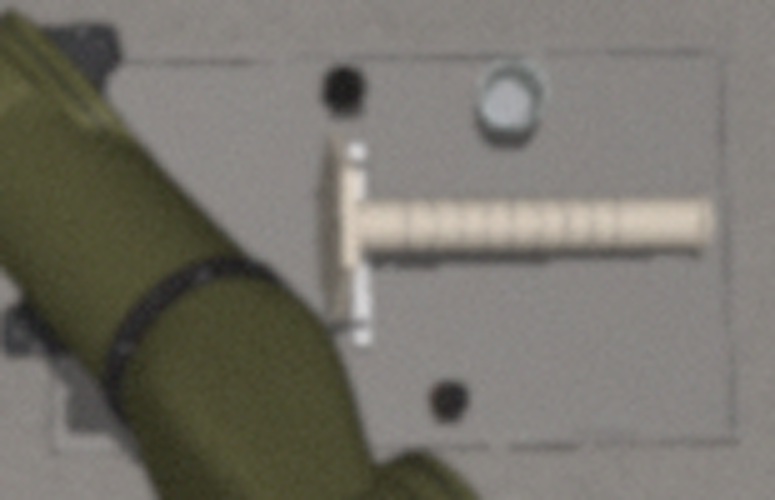

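```bash
python3 tgt.py .583 .02 .083; python3 -m inch '[[1,[-4,0.2,0],0],[1,[-7,0.2,0],0],[1,[-7,0.2,4],0],[1,[-7,0.2,8],0],[1,[-7.5,0.2,12],0],[1,[-8.5,0.2,13.5],0],[1,[-9,0.2,13.5],0],[1,[-9,0.2,13.5],0],[1,[-9,0.2,13.5],0]]'; python3 tgt.py .583 -.012 .083; python3 look.py s29
```

```text
pos [0.5802 0.1143 0.2182] xang 1.5951 z [-0.    -0.002 -1.   ] clk 22.2 shift cm [-9.41  0.05 13.54] F [ 0.  -0.8 -0.5] op 0.00829331727162532
clock: 23.1
tool_pos: [0.5859, 0.0267, 0.0852]
eef_rot: [0.698, 0.716, 0.002, 0.001]
contact_force: [0.0, -0.5, 0.4]
opening: 0.008
pos [0.5859 0.0267 0.0852] xang 1.5968 z [ 0.004  0.001 -1.   ] clk 23.1 shift cm [-3.86 -0.39  0.21] F [ 0.  -0.5  0.4] op 0.008074839547228038
23.15 [-0.2 -0.4  0.1]
```

View pics/s29.png

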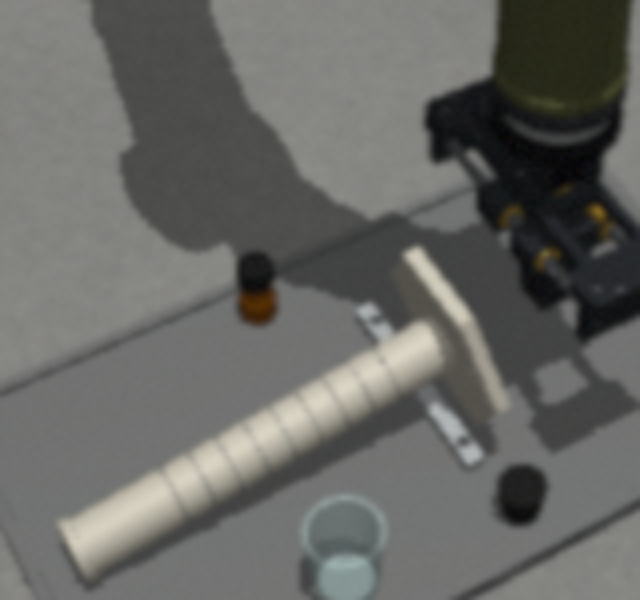

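```bash
python3 -m inch '[[1,[-1,-0.2,0],0],[1,[-2,-0.3,0.1],0],[1,[-3,-0.3,0.1],0],[1,[-4,-0.3,0.1],0],[1,[-4.4,-0.3,0.1],0],[1,[-4.6,-0.3,0.1],0],[1,[-4.8,-0.3,0.1],0],[1,[-5,-0.3,0.1],0],[1,[-5.2,-0.3,0.1],0],[1,[-5.4,-0.3,0.1],0],[1,[-5.6,-0.3,0.1],0],[1,[-5.8,-0.3,0.1],0],[1,[-6,-0.3,0.1],0],[1,[-6,-0.3,0.1],0]]';  python3 look.py s30
```

```text
clock: 24.55
tool_pos: [0.583, -0.0338, 0.0822]
eef_rot: [0.698, 0.716, -0.0, 0.0]
contact_force: [-0.1, 0.4, 0.2]
opening: 0.007
24.6 [-0.2  1.1 -0.3]
```

View pics/s30.png

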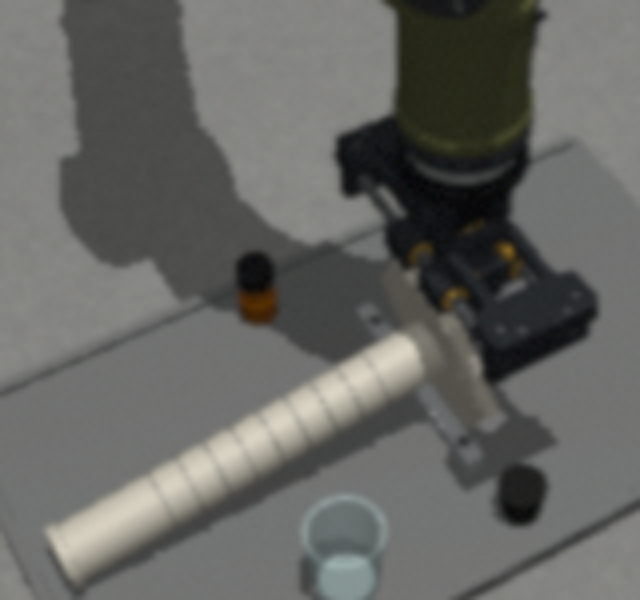

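Moving forward; continue in small steps until the force rises.

```bash
python3 -m inch '[[1,[-0.15,0,0],0],[1,[-0.3,0,0],0],[1,[-0.3,0,0],0]]';python3 -m inch '[[1,[-0.15,0,0],0],[1,[-0.3,0,0],0],[1,[-0.3,0,0],0]]'
```

```text
clock: 24.9
tool_pos: [0.5831, -0.0367, 0.0822]
eef_rot: [0.698, 0.716, -0.0, 0.0]
contact_force: [-0.1, 0.7, 0.2]
opening: 0.005
clock: 25.2
tool_pos: [0.5832, -0.0374, 0.0823]
eef_rot: [0.697, 0.717, 0.001, -0.001]
contact_force: [-0.5, 4.9, -1.3]
opening: 0.007
```

```bash
python3 -m inch '[[1,[-0.1,0,0],0],[1,[-0.1,0,0],0]]'; python3 -m inch '[[1,[0.5,0,0],0],[1,[1,0,0],0],[1,[3,0,0],0],[1,[6,0,0],0],[1,[9,0,0],0],[1,[11,0,-4],0],[1,[12,0,-8],0],[1,[13,0,-10],0],[1,[13,0,-10],0],[1,[13,0,-10],0]]'; python3 look.py s31
python3 - <<'E'
from fits import *
b=viewer.snapshot("top"); cv2.imwrite("pics/t31.png",cv2.resize(b[195:295,255:410,::-1],None,fx=5,fy=5,interpolation=cv2.INTER_CUBIC))
a=viewer.snapshot("scene"); o=viewer.outline_of("scene","cylinder"); m=o[0]["pixels"].astype(float)
f=iou_fit_cyl({"scene":m},[.583,-.039,-1.544,1.7],step=(.005,.005,.05,.03)); print(np.round(f.x,4),f.fun)
ot=viewer.outline_of("top","cylinder"); mt=ot[0]["pixels"].astype(float); print(o[0]["p"],ot[0]["p"],ot[0]["bbox"])
f=iou_fit_cyl({"scene":m,"top":mt},[.583,-.039,-1.544,1.7],step=(.005,.005,.05,.03)); print(np.round(f.x,4),f.fun)
d=cv2.imread("pics/scene0.png")
for n in("beaker","vial","stopper"): 
    x=viewer.outline_of("scene",n); print(n,[np.round(i["bbox"],1).tolist() for i in x[:1]])
E
```

```text
clock: 25.4
tool_pos: [0.5831, -0.0375, 0.0822]
eef_rot: [0.697, 0.717, 0.002, -0.001]
contact_force: [-0.3, 5.4, -0.9]
opening: 0.007
clock: 26.4
tool_pos: [0.5796, 0.0885, 0.1819]
eef_rot: [0.698, 0.716, -0.001, 0.001]
contact_force: [-0.1, -0.2, -1.2]
opening: 0.009
26.45 [-0.3 -0.1 -0.1]
[ 0.5828 -0.0382 -1.5453  1.7126] 119.25
0.75 0.8 [321.3, 222.3, 80.0, 28.2]
[ 0.5831 -0.039  -1.5363  1.6985] 278.875
beaker []
vial [[269.1, 272.7, 7.6, 18.0]]
stopper [[335.4, 324.9, 11.3, 15.2]]
```

View pics/s31.png

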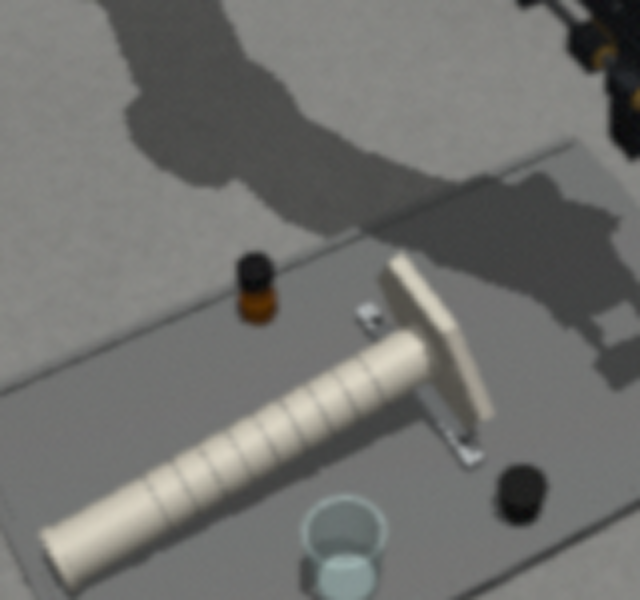

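View pics/t31.png

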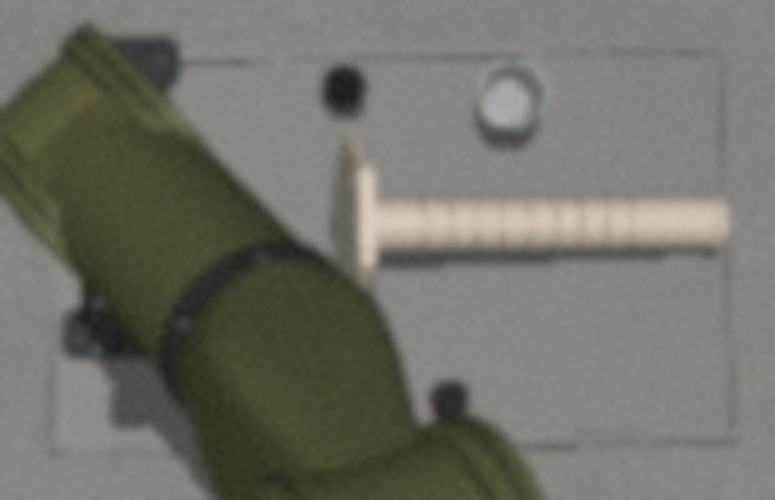

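```bash
python3 -c "
from plant import r; print(r.finish_job())"
```

```text
the job is handed in; nothing more can be done
None
```

The cylinder now lies on its side with its foot up against the bar and its mouth pointing along the board. I handed the job in at about 27 s, with the hand clear of everything.

**What I did:**
- **Push:** I pushed the cylinder along the board until its flat edge sat flush on the bar, confirmed by a resisting force of about 7 N and an image overlay.
- **Tip:** I tipped it over the bar. The hand cannot slant in this interface, so for roughly the first 0.35 rad the lower edge of the gripper's body did the pushing. The wrist force read 2 N or less then, and never more than 7.4 N at any check.
- **Let down:** I lowered it with the fingertip holding back the top of the foot.
- **Final push:** The foot had slipped back about 13 mm as it landed, so I pushed it up to the bar again until it resisted with about 5 N.

**Last checks:**
- **Position:** The toe is about 11 mm short of the bar's near face.
- **Lie:** The tilt is about 1.70 rad. The cylinder's direction is -1.545 rad from the scene camera and -1.536 from both cameras together, against -1.544 for the board.
- **Other things:** The vial, stopper and beaker look unmoved in the pictures. The network did not find the beaker in the last scene picture, so I judged it by eye. I did not measure the things on the bench again.

**What disagreed:**
- **Balance point:** The cylinder balanced at roughly 0.9 rad by my measurement, not 0.6.
- **Uncontrolled fall:** When it went over, it fell freely from about 0.9 to 1.2 rad before the fingertip caught it, with about 6.6 N on the wrist. The rest of the way down was controlled.

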